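Match the mixed-up espresso cups to their saucers

ROBOT

A 6-joint arm with a two-finger parallel gripper is mounted at the origin on the work surface. World frame = base frame: x ahead of the robot, y to its left, z up, the work surface at z = 0. Lengths are in mm, angles in rad, forces in N, time in s.
With the tool pointing down it reaches from about 275 to 750 mm from the base axis. Payload 10.2 kg.
Tool frame: the origin (TCP) lies midway between the tips of the shut fingers; the grasp point (between the pads) lies 19 mm behind it; x points along the fingers, y is the direction in which the jaws open and shut, and the axes are right-handed (so a half turn about x gives the same grasp; the last joint's range is limited). The gripper opens to 85 mm and grips with 20 to 120 N. Pads are 22 mm wide; open, the fingers measure 114 mm over their backs; the gripper's body (76 mm by 85 mm) begins 54 mm behind the grasp point. The pads swing forward as they close: fully open they stand 13 mm farther back than shut.
Start: joints at [-1.455, 0.313, 1.498, -0, 1.331, -0.223], TCP at [174.474, -495.167, 231.294] pointing down, gripper open.
Joint ranges: [-2.94, 2.94], [-0.97, 2.17], [0.19, 2.56], [-1.23, 4.37], [0.02, 3.11], [-2.88, 2.88]. Speed limits (rad/s): [2.39, 2.39, 3.01, 3.14, 3.14, 3.14].

INTERFACE

Orientations are given as a unit quaternion [w, x, y, z].
In Python, from rig import sense, capture, get_calibration, finish_job gives the robot as it stands.
- The arm moves only by the tool jog_arm, never from a script. Its argument "increments" is a list of rows, each an object of numbers: "rx", "ry", "rz": the turn, a rotation vector about the tool's x, y, z in rad; "x", "y", "z": the shift along the tool's x, y, z in mm; "hand": the finger opening in mm, from 0 to 85.4. A call has 1 to 5 rows; each row shifts and turns the commanded pose from where the row before left it, along the tool's axes as they then stand; what a row does not reach is not made up. A row lasts 1/8 s, in which the tool goes at most 62.5 mm and 10.7 degrees, less where a joint would pass 70% of its speed; a pose out of reach is approached as far as the arm can. A call with a gripper value outside its range is refused whole. The fingers move at their own pace and stop on an object; "force" is the grip in N (left out, the last holds). Time passes only in rows, so rows that do not move let the fingers close. It gives the time, the measured TCP pose, the force and the opening at its end, in the units of the state.
- sense(): the state, without advancing time (a new reading comes with each control period).
- capture(name): name is "scene" or "top" or "wrist"; returns the picture (420x560x3 uint8, red, green, blue); there is no depth.
- get_calibration(name): a dict with "camera_matrix" (3x3 intrinsics, pixels), "R" (3x3) and "t" (3): a world point X has camera coordinates R X + t; the wrist camera has in their place "T_tool_cam" (4x4, takes a point from camera to tool coordinates, whose origin is the TCP and whose axes are the tool frame's). Camera axes: x right, y down, z forward; pixel columns grow to the right and rows downward; lengths in mm; the calibration is good to about 2 mm. A picture is of the moment at which its call begins: read the wrist's pose just before it. get_calibration takes no time and is no camera call.
- finish_job(): hands the job in, once; it reports no verdict.
The state is a dict: "time_s": time; "joints": joint angles; "dq": joint speeds; "tau": joint torques, N m; "eef_pos": TCP position; "ee_rot": TCP orientation; "force": force on the tool from outside, world axes, zero at the start; "wrist_torque": the same for the moment, N m; "grip_width": opening from 0.0 (shut) to 1.0 (fully open).
Only numpy, scipy, OpenCV 4.12 (cv2) and the standard library are available. Lean on these libraries where they do the work, as an engineer would, in place of code of your own. Each camera call takes 0.05 s, during which the arm holds its last target.

TASK

The four espresso cups have been put on the wrong saucers: put every cup upright in the middle of the saucer of its own colour. Only one cup fits on a saucer, so use the empty cork mat to park a cup on the way; never stand a cup on the bare counter, set the cups down without dropping or tipping them, and leave the milk pitcher alone.

Things in the scene. Friction and masses are not known exactly. Their poses are not given: they have to be found in the camera images.
- cup_red_center (a point): centre (half-way up, on the axis) of the red handleless espresso cup: a straight-sided open ceramic cup, outside diameter 52, height 60, wall 4, floor 6 thick, about 130 g (somewhat more or less); z up along its axis. The centre is 30 above the cup's underside. Starts upright on a saucer of another colour. Sizes in mm.
- cup_yellow_center (a point): centre (half-way up, on the axis) of the yellow handleless espresso cup: a straight-sided open ceramic cup, outside diameter 52, height 60, wall 4, floor 6 thick, about 130 g (somewhat more or less); z up along its axis. The centre is 30 above the cup's underside. Starts upright on a saucer of another colour. Sizes in mm.
- cup_green_center (a point): centre (half-way up, on the axis) of the green handleless espresso cup: a straight-sided open ceramic cup, outside diameter 52, height 60, wall 4, floor 6 thick, about 130 g (somewhat more or less); z up along its axis. The centre is 30 above the cup's underside. Starts upright on a saucer of another colour. Sizes in mm.
- cup_blue_center (a point): centre (half-way up, on the axis) of the blue handleless espresso cup: a straight-sided open ceramic cup, outside diameter 52, height 60, wall 4, floor 6 thick, about 130 g (somewhat more or less); z up along its axis. The centre is 30 above the cup's underside. Starts upright on a saucer of another colour. Sizes in mm.
- saucer_red: the red saucer, loose on the counter (about 180 g): a round disc 106 across, flat floor (for the cup) 7 above the counter and 82 across, with a low rim 11 high around it. Origin: centre of its underside, on the counter. Starts with a cup of another colour on it. Sizes in mm.
- saucer_yellow: the yellow saucer, loose on the counter (about 180 g): a round disc 106 across, flat floor (for the cup) 7 above the counter and 82 across, with a low rim 11 high around it. Origin: centre of its underside, on the counter. Starts with a cup of another colour on it. Sizes in mm.
- saucer_green: the green saucer, loose on the counter (about 180 g): a round disc 106 across, flat floor (for the cup) 7 above the counter and 82 across, with a low rim 11 high around it. Origin: centre of its underside, on the counter. Starts with a cup of another colour on it. Sizes in mm.
- saucer_blue: the blue saucer, loose on the counter (about 180 g): a round disc 106 across, flat floor (for the cup) 7 above the counter and 82 across, with a low rim 11 high around it. Origin: centre of its underside, on the counter. Starts with a cup of another colour on it. Sizes in mm.
- cork_mat: the square natural cork mat, 100 x 100, 7 thick, fixed to the counter and empty at the start: the free spot. Origin: centre of its underside; x and y along its edges, z up. Sizes in mm.
- pitcher_center (a point): bystander: centre (half-way up) of the steel milk pitcher, 100 tall, 80 across, with a handle on its own +y side reaching 69 from the axis; loose, stands on the counter at the robot's left. Sizes in mm.

How it is judged:
By the outcome, as a careful person would: the job done as asked, in the order asked, and still so for the second after the job is handed in, with the robot touching nothing.
It also fails if it takes over 136 s, if anything falls off the work surface, if the arm or the gripper's body presses on something with over 40 N, if the wrist force passes 120 N, or if a joint passes its speed limit or range.

## Working session

There is one attempt and no reset: what is moved stays moved. The work goes in short steps, Python scripts to look and compute and a tool call to move; the robot and the scene stay as the last step left them, time stands still between calls to the robot, and variables do not carry over. Pictures are saved under pics/ and viewed, and the job is handed in when it is done.

Besides the shell and the picture viewer there is one more tool, called as name([rows], argument=value, ...), one row to a line, values as JSON. jog_arm: Moves the arm, as the interface text tells. Its arguments: {"type":"object","properties":{"increments":{"type":"array","items":{"type":"object","properties":{"rx":{"type":"number"},"ry":{"type":"number"},"rz":{"type":"number"},"x":{"type":"number"},"y":{"type":"number"},"z":{"type":"number"},"hand":{"type":"number"}}}},"force":{"type":"number"}},"required":["increments"]}

```bash
mkdir -p pics; ls; python3 - <<'E'
from rig import *
import cv2, numpy as np
np.set_printoptions(suppress=True,precision=4)
s=sense()
for k,v in s.items(): print(k,v)
for n in ["scene","top","wrist"]:
    im=capture(n); cv2.imwrite(f"pics/{n}0.png",im[:,:,::-1])
    c=get_calibration(n); print(n,{k:np.array(v).round(4).tolist() for k,v in c.items()})
E
```

```text
pics
time_s 0.0
joints [-1.4554  0.3134  1.4984 -0.      1.331  -0.2234]
dq [-0.0009  0.0015 -0.0018  0.0002 -0.0011  0.0001]
tau [  0.0003 -41.2266 -25.9748  -0.0001   0.0041  -0.    ]
eef_pos [ 174.4553 -494.9042  230.7449]
ee_rot [ 0.1188  0.697   0.1197 -0.697 ]
force [-0.0949  0.0247 -0.4149]
wrist_torque [-0.0495 -0.0013  0.0282]
grip_width 1.002066798041419
scene {'camera_matrix': [[426.1892, 0.0, 277.7755], [0.0, 426.1892, 216.6287], [0.0, 0.0, 1.0]], 'R': [[-0.2658, 0.964, 0.002], [0.7269, 0.2018, -0.6565], [-0.6333, -0.173, -0.7544]], 't': [23.5872, -391.5004, 1424.9471]}
top {'camera_matrix': [[531.8597, 0.0, 284.9693], [0.0, 531.8597, 214.7188], [0.0, 0.0, 1.0]], 'R': [[0.0064, -1.0, 0.0073], [-0.9936, -0.0072, -0.1128], [0.1129, -0.0065, -0.9936]], 't': [94.4363, 531.8007, 1048.5487]}
wrist {'camera_matrix': [[369.5086, 0.0, 276.9823], [0.0, 369.5086, 206.4206], [0.0, 0.0, 1.0]], 'T_tool_cam': [[-0.0004, -0.2789, 0.9603, -142.0585], [1.0, -0.0007, 0.0002, 1.3238], [0.0006, 0.9603, 0.2789, -72.7846], [0.0, 0.0, 0.0, 1.0]]}
```

View pics/scene0.png

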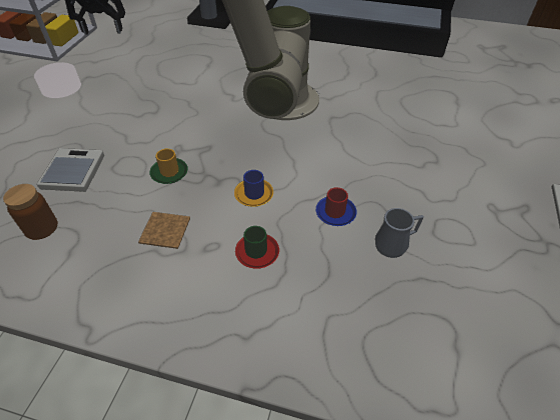

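View pics/top0.png

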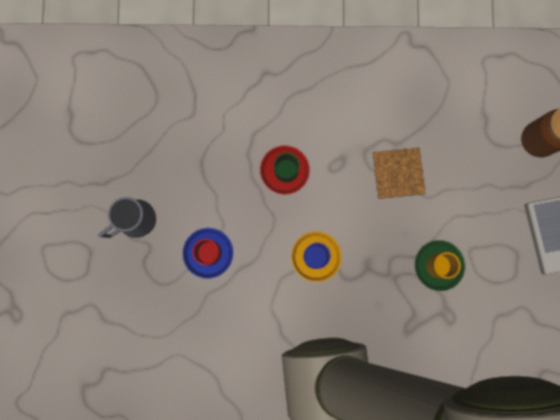

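```bash
cat > h.py <<'E'
from rig import *
import cv2, numpy as np
from scipy.optimize import least_squares
from scipy.spatial.transform import Rotation as Ro
np.set_printoptions(suppress=True,precision=2)
def cam(n,s=None):
    c=get_calibration(n); K=np.array(c["camera_matrix"])
    if n!="wrist": return K,np.array(c["R"]),np.array(c["t"])
    T=np.array(c["T_tool_cam"]); q=np.array(s["ee_rot"]); W=np.eye(4)
    W[:3,:3]=Ro.from_quat(q[[1,2,3,0]]).as_matrix(); W[:3,3]=s["eef_pos"]
    M=np.linalg.inv(W@T); return K,M[:3,:3],M[:3,3]
def back(uv,z,C):
    K,R,t=C; uv=np.atleast_2d(uv).astype(float)
    d=np.c_[uv,np.ones(len(uv))]@np.linalg.inv(K).T@R; o=-R.T@t
    return o+d*((z-o[2])/d[:,2])[:,None]
def proj(P,C):
    K,R,t=C; p=(np.atleast_2d(P)@R.T+t)@K.T; return p[:,:2]/p[:,2:]
H={'red':((0,7),(172,180)),'yellow':((15,32),),'green':((50,92),),'blue':((108,130),)}
def mask(im,c,smin=110,vmin=40):
    h=cv2.cvtColor(im,cv2.COLOR_RGB2HSV); m=np.zeros(h.shape[:2],np.uint8)
    for a,b in H[c]: m|=cv2.inRange(h,(a,smin,vmin),(b,255,255))
    return m
def circ(P,r):
    f=lambda p:np.hypot(P[:,0]-p[0],P[:,1]-p[1])-r
    s=least_squares(f,P[:,:2].mean(0),loss='soft_l1',f_scale=1.); return s.x,np.sqrt(np.median(s.fun**2))
E
python3 - <<'E'
from h import *
im=cv2.imread('pics/top0.png')[:,:,::-1].copy(); C=cam('top')
print('campos',-C[1].T@C[2])
h=cv2.cvtColor(im,cv2.COLOR_RGB2HSV)
for n,p in dict(rs=(285,150),gc=(287,178),ys=(297,257),bc=(317,256),bs=(190,250),rc=(207,252),gs=(425,265),yc=(446,266),cork=(398,173)).items(): print(n,p,h[p[1],p[0]])
for c in H:
    n,l,st,ce=cv2.connectedComponentsWithStats(mask(im,c,90,30))
    for i in range(1,n):
        if st[i,4]>60:
            m=(l==i).astype(np.uint8); cn=cv2.findContours(m,0,2)[0][0][:,0]
            hull=cv2.convexHull(cn)[:,0]
            ps,e1=circ(back(cn,11,C),53); pc,e2=circ(back(hull,67,C),26)
            print(c,st[i],'saucer fit',ps,e1,'cup fit',pc,e2)
E
```

```text
campos [ 409.44  105.07 1101.14]
rs (285, 150) [  2 209 134]
gc (287, 178) [54 82 50]
ys (297, 257) [ 21 235 189]
bc (317, 256) [116 168 135]
bs (190, 250) [117 168 141]
rc (207, 252) [  1 199 155]
gs (425, 265) [ 53 118  69]
yc (446, 266) [ 20 245 182]
cork (398, 173) [ 15 142 126]
red [ 260  145   50   50 1343] saucer fit [628.17 100.15] 1.4619704798881303 cup fit [618.22  97.53] 23.711234066066744
red [193 239  27  26 531] saucer fit [471.17 218.99] 9.985058097604325 cup fit [453.84 250.64] 0.8316348994322418
yellow [548 109  12  32 254] saucer fit [ 726.14 -513.37] 2.157530559718822 cup fit [ 711.05 -451.77] 3.0021577202294445
yellow [ 373  148   52   50 1893] saucer fit [ 623.7  -138.29] 4.78486263147014 cup fit [ 624.86 -136.57] 33.040129477271115
yellow [ 290  231   52   52 1523] saucer fit [448.43  34.12] 0.6279403247288531 cup fit [446.72  31.3 ] 22.913029403340808
yellow [426 251  36  28 778] saucer fit [ 403.56 -230.07] 4.434095420593991 cup fit [ 430.98 -213.31] 3.966167398229253
yellow [524 398  25  15 109] saucer fit [ 207.2  -398.59] 4.064432218992643 cup fit [ 178.96 -375.29] 2.5373033941079806
yellow [485 403  39  10 117] saucer fit [ 102.55 -334.93] 3.1200453136095008 cup fit [ 154.58 -310.06] 4.814469885109421
green [275 154  23  25 362] saucer fit [616.14  53.03] 11.603161323827898 cup fit [625.67  97.08] 1.9963706841800644
green [416 242  48  48 915] saucer fit [ 433.17 -224.33] 2.655980914158306 cup fit [ 431.9 -196.6] 19.73303193704784
blue [ 183  228   50   50 1319] saucer fit [454.98 255.54] 2.9372234861856725 cup fit [455.82 244.8 ] 22.326682739703923
blue [304 243  26  25 488] saucer fit [409.15  23.27] 11.588088011538057 cup fit [446.55  36.38] 1.7095017025774872
```

```bash
python3 - <<'E'
import cv2
im=cv2.imread('pics/top0.png')[130:300,170:480]; cv2.imwrite('pics/top0z.png',cv2.resize(im,(775,425),interpolation=cv2.INTER_CUBIC))
E
```

```text
(no output)
```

View pics/top0z.png

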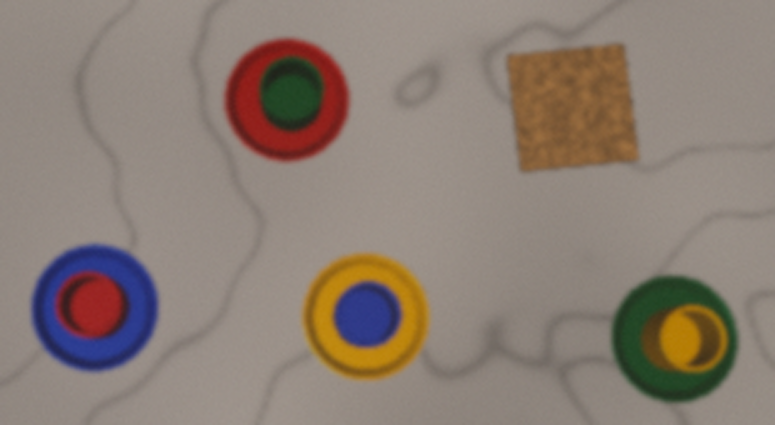

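View pics/wrist0.png

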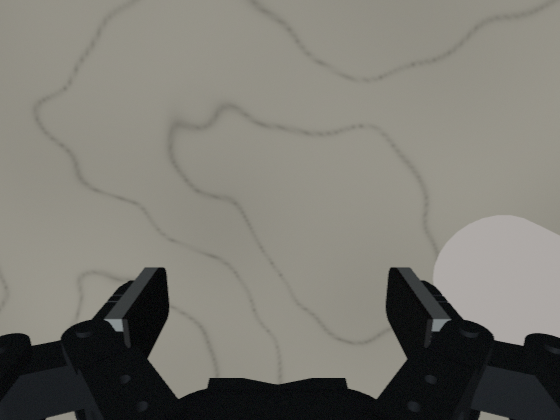

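```bash
cat >> h.py <<'E'
def go(x,y,z,yaw=None,s=None):
    """tool-frame shift to world TCP target, from sensed pose"""
    s=s or sense(); q=np.array(s["ee_rot"]); R=Ro.from_quat(q[[1,2,3,0]]).as_matrix()
    d=R.T@(np.array([x,y,z])-s["eef_pos"]); print('tool shift',d,'norm',np.linalg.norm(d)); return d
def show(n,name,crop=None,sc=1):
    s=sense(); im=capture(n); o=im[:,:,::-1]
    cv2.imwrite(f'pics/{name}.png',o); return s,im
def fits(im,C):
    for c in H:
        n,l,st,ce=cv2.connectedComponentsWithStats(mask(im,c,90,30))
        for i in range(1,n):
            if st[i,4]>300:
                m=(l==i).astype(np.uint8); cn=max(cv2.findContours(m,0,cv2.CHAIN_APPROX_NONE)[0],key=len)
                hull=cv2.convexHull(cn); hm=cv2.drawContours(np.zeros_like(m),[hull],-1,1,-1)
                cn=cv2.findContours(hm,0,cv2.CHAIN_APPROX_NONE)[0][0][:,0]
                ps,e1=circ(back(cn,9,C),53); pc,e2=circ(back(cn,67,C),26)
                print(c,st[i][:4],'saucer',ps,round(e1,2),'cup',pc,round(e2,2))
E
python3 - <<'E'
from h import *
im=cv2.imread('pics/top0.png')[:,:,::-1].copy(); C=cam('top')
fits(im,C)
print('yellow cup',back([[448,266]],67,C), 'cork corners',back([[373.2,152.2],[419.5,148],[425,194],[379,198]],7,C))
print('pitcher top',back([[127,214]],100,C),back([[102,234]],60,C))
s=sense(); q=np.array(s["ee_rot"]); print(Ro.from_quat(q[[1,2,3,0]]).as_matrix())
for p in [(433,-224),(626,97),(454,251)]: go(*p,60)
E
```

```text
red [260 145  50  50] saucer [628.67  99.84] 1.03 cup [616.78  99.88] 23.2
red [193 239  27  26] saucer [415.27 272.61] 14.01 cup [453.68 250.8 ] 1.17
yellow [373 148  52  50] saucer [ 623.73 -138.92] 3.62 cup [ 612.07 -126.17] 25.13
yellow [290 231  52  52] saucer [448.34  34.08] 0.53 cup [446.26  37.2 ] 23.79
yellow [426 251  36  28] saucer [ 460.24 -223.45] 7.41 cup [ 431.2  -211.66] 4.06
green [275 154  23  25] saucer [655.74 135.17] 12.44 cup [624.49  98.02] 2.27
green [416 242  48  48] saucer [ 432.66 -222.44] 4.55 cup [ 430.92 -201.1 ] 19.87
blue [183 228  50  50] saucer [454.58 256.2 ] 2.41 cup [451.11 248.15] 21.97
blue [304 243  26  25] saucer [493.58  41.06] 14.25 cup [448.26  36.57] 2.29
yellow cup [[ 429.08 -218.61   67.  ]] cork corners [[ 667.27  -86.59    7.  ]
 [ 677.08 -184.25    7.  ]
 [ 579.29 -193.57    7.  ]
 [ 570.15  -97.48    7.  ]]
pitcher top [[522.36 397.21 100.  ]] [[487.12 456.14  60.  ]]
[[-0.    0.33 -0.94]
 [ 0.   -0.94 -0.33]
 [-1.   -0.   -0.  ]]
tool shift [ 171.11 -169.47 -333.87] norm 411.6612875244068
tool shift [ 171.39 -408.05 -622.6 ] norm 763.8786254564909
tool shift [ 171.55 -610.47 -511.58] norm 814.7474435853904
```

jog_arm([
  {"x":4,"y":-31,"z":-48,"hand":85},
  {"x":4,"y":-31,"z":-48},
  {"x":4,"y":-31,"z":-48},
  {"x":4,"y":-31,"z":-48},
  {"x":4,"y":-31,"z":-48},
], force=40)

```text
schema error: expected keys rx, ry, rz, x, y, z, hand
```

jog_arm([
  {"x":4,"y":-31,"z":-48},
  {"x":4,"y":-31,"z":-48},
  {"x":4,"y":-31,"z":-48},
  {"x":4,"y":-31,"z":-48},
  {"x":4,"y":-31,"z":-48},
])

```text
schema error: expected keys rx, ry, rz, x, y, z, hand
```

jog_arm([
  {"x":4,"y":-31,"z":-48},
  {"x":4,"y":-31,"z":-48},
  {"x":4,"y":-31,"z":-44},
  {"x":0},
  {"x":0},
])

```text
schema error: expected keys rx, ry, rz, x, y, z, hand
```

```bash
python3 - <<'E'
from h import *
s,im=show('wrist','w1'); print(s['eef_pos'],s['time_s']); C=cam('wrist',s); fits(im,C); go(626,97,130)
s,im=show('top','t1')
E
```

```text
[ 174.47 -494.97  230.89] 0.15
tool shift [ 101.4  -408.23 -622.6 ] norm 751.3754969791504
```

View pics/w1.png

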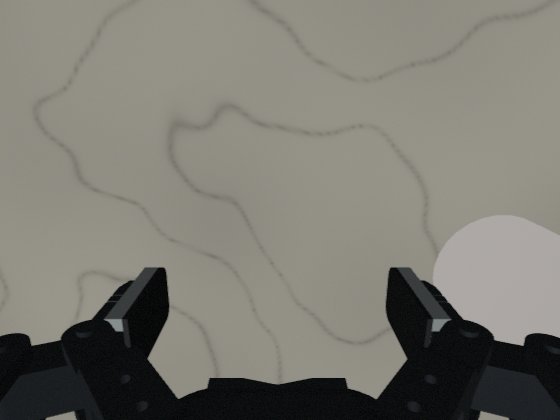

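The moves were refused: every row needs all seven keys.

jog_arm([
  {"rx":0,"ry":0,"rz":0,"x":4,"y":-31,"z":-48,"hand":85},
  {"rx":0,"ry":0,"rz":0,"x":4,"y":-31,"z":-48,"hand":85},
  {"rx":0,"ry":0,"rz":0,"x":4,"y":-31,"z":-48,"hand":85},
  {"rx":0,"ry":0,"rz":0,"x":4,"y":-31,"z":-48,"hand":85},
  {"rx":0,"ry":0,"rz":0,"x":4,"y":-31,"z":-48,"hand":85},
], force=40)

```text
time_s: 0.88
eef_pos: [350.2, -267.6, 211.3]
ee_rot: [0.119, 0.697, 0.119, -0.697]
force: [0.8, -1.2, 0.4]
grip_width: 0.997
```

jog_arm([
  {"rx":0,"ry":0,"rz":0,"x":4,"y":-31,"z":-48,"hand":85},
  {"rx":0,"ry":0,"rz":0,"x":4,"y":-31,"z":-48,"hand":85},
  {"rx":0,"ry":0,"rz":0,"x":4,"y":-31,"z":-48,"hand":85},
  {"rx":0,"ry":0,"rz":0,"x":4,"y":-31,"z":-48,"hand":85},
  {"rx":0,"ry":0,"rz":0,"x":4,"y":-31,"z":-48,"hand":85},
])

```text
time_s: 1.5
eef_pos: [525.1, -41.5, 191.2]
ee_rot: [0.119, 0.697, 0.119, -0.697]
force: [0.9, -0.0, 1.2]
grip_width: 0.996
```

jog_arm([
  {"rx":0,"ry":0,"rz":0,"x":4,"y":-31,"z":-48,"hand":85},
  {"rx":0,"ry":0,"rz":0,"x":4,"y":-31,"z":-48,"hand":85},
  {"rx":0,"ry":0,"rz":0,"x":0,"y":-35,"z":-44,"hand":85},
  {"rx":0,"ry":0,"rz":0,"x":0,"y":0,"z":0,"hand":85},
  {"rx":0,"ry":0,"rz":0,"x":0,"y":0,"z":0,"hand":85},
])

```text
time_s: 2.12
eef_pos: [623.7, 94.4, 183.0]
ee_rot: [-0.119, -0.697, -0.119, 0.697]
force: [-1.0, -0.8, -0.2]
grip_width: 0.996
```

```bash
python3 - <<'E'
from h import *
s,im=show('wrist','w2'); print(s['eef_pos'],s['time_s']); C=cam('wrist',s); fits(im,C); go(626,97,130)
s,im=show('top','t1')
E
```

```text
[623.66  94.39 182.99] 2.125
red [215 116 120 119] saucer [629.77  97.7 ] 0.83 cup [643.17 102.05] 16.4
red [  0 270  89  75] saucer [426.57 253.91] 7.26 cup [477.32 239.75] 7.28
yellow [444 202 116 116] saucer [ 625.29 -134.73] 4.34 cup [638.78 -86.97] 17.52
yellow [225 318 104  62] saucer [449.85  32.22] 1.26 cup [504.04  51.12] 9.55
green [243 152  70  78] saucer [605.18 111.12] 10.11 cup [631.29  95.23] 1.18
blue [  4 243 111  84] saucer [455.57 254.1 ] 1.38 cup [506.35 233.55] 11.27
blue [249 341  53  44] saucer [466.13  71.66] 14.22 cup [493.73  48.81] 4.77
tool shift [53.26 -2.14 -3.29] norm 53.40278124300097
```

View pics/w2.png

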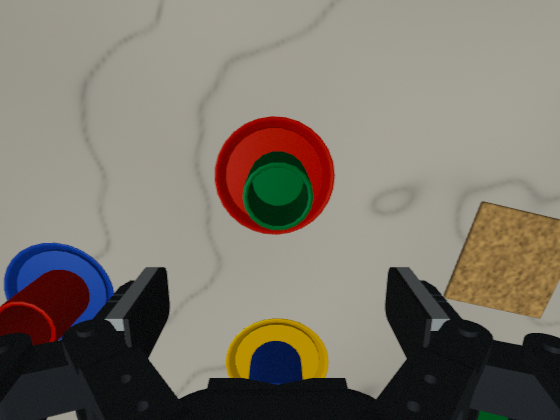

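View pics/t1.png

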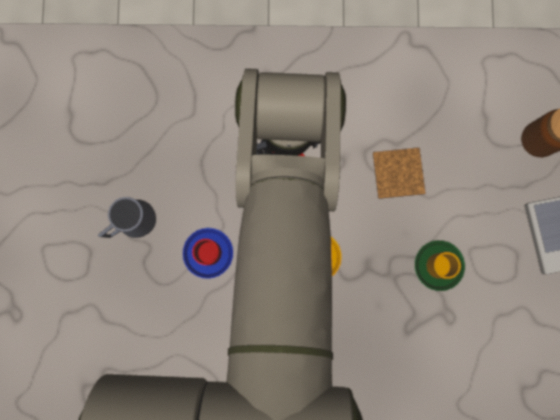

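```bash
cat >> h.py <<'E'
TH=np.linspace(0,2*np.pi,120)
def sil(p,kind,C,base=7.):
    rz=[(26,base),(26,base+60)] if kind=='cup' else [(53,11.)]
    P=np.vstack([np.c_[p[0]+r*np.cos(TH),p[1]+r*np.sin(TH),0*TH+z] for r,z in rz])
    return cv2.convexHull(proj(P,C).astype(np.float32))
def fit(im,C,color,kind,guess,base=7.,win=75,dil=None):
    W=sil(guess,kind,C,base)[:,0]; lo=W.min(0)-8; hi=W.max(0)+8
    m=mask(im,color,80,25); w=np.zeros_like(m)
    a=np.maximum(lo,0).astype(int); b=np.maximum(hi,0).astype(int)
    w[a[1]:b[1],a[0]:b[0]]=m[a[1]:b[1],a[0]:b[0]]
    n,l,st,_=cv2.connectedComponentsWithStats(w)
    if n<2: return None
    i=1+np.argmax(st[1:,4]); cs=cv2.findContours((l==i).astype(np.uint8),0,cv2.CHAIN_APPROX_NONE)[0]
    hull=cv2.convexHull(max(cs,key=len)); hm=cv2.drawContours(np.zeros_like(m),[hull],-1,1,-1)
    cn=cv2.findContours(hm,0,cv2.CHAIN_APPROX_NONE)[0][0][:,0].astype(float)
    cn=cn[(cn[:,0]>1)&(cn[:,0]<557)&(cn[:,1]>1)&(cn[:,1]<417)]
    def f(p):
        h=sil(p,kind,C,base); return np.array([cv2.pointPolygonTest(h,(float(u),float(v)),True) for u,v in cn])-0.5
    s=least_squares(f,guess,loss='soft_l1',f_scale=.7,diff_step=1e-3,x_scale=10)
    return s.x,round(float(np.median(abs(s.fun))),2)
G={'cup':{'red':(454,251),'yellow':(429,-219),'green':(626,97),'blue':(447,36)},
   'saucer':{'red':(629,99),'yellow':(448,33),'green':(433,-223),'blue':(455,255)}}
E
python3 - <<'E'
from h import *
im=cv2.imread('pics/top0.png')[:,:,::-1].copy(); C=cam('top')
for k in G:
  for c in G[k]: print(k,c,fit(im,C,c,k,G[k][c]))
im=cv2.imread('pics/w2.png')[:,:,::-1].copy(); C=cam('wrist',sense())
print('wrist',fit(im,C,'green','cup',G['cup']['green']),fit(im,C,'red','saucer',G['saucer']['red']),fit(im,C,'blue','saucer',G['saucer']['blue']))
E
```

```text
cup red (array([454.64, 253.1 ]), 1.04)
cup yellow (array([ 431.3 , -218.16]), 0.29)
cup green (array([624.62,  96.46]), 1.81)
cup blue (array([448.6 ,  35.57]), 0.95)
saucer red (array([628.28, 100.06]), 0.23)
saucer yellow (array([448.37,  34.36]), 0.41)
saucer green (array([ 432.69, -218.66]), 1.54)
saucer blue (array([454.33, 255.94]), 0.62)
wrist (array([628.95,  93.68]), 0.92) (array([630.01,  97.13]), 0.68) (array([456.86, 252.96]), 0.99)
```

jog_arm([
  {"rx":0,"ry":0,"rz":0,"x":40,"y":2,"z":-5,"hand":85},
  {"rx":0,"ry":0,"rz":0,"x":45,"y":0,"z":0,"hand":85},
  {"rx":0,"ry":0,"rz":0,"x":15,"y":0,"z":0,"hand":85},
  {"rx":0,"ry":0,"rz":0,"x":0,"y":0,"z":0,"hand":85},
  {"rx":0,"ry":0,"rz":0,"x":0,"y":0,"z":0,"hand":85},
])

```text
time_s: 2.85
eef_pos: [630.3, 94.3, 85.4]
ee_rot: [0.119, 0.698, 0.119, -0.696]
force: [0.4, 0.1, 0.3]
grip_width: 0.995
```

```bash
python3 - <<'E'
from h import *
s,im=show('wrist','w3'); print(s['eef_pos'],s['time_s']); C=cam('wrist',s); go(629,94,26)
print(fit(im,C,'green','cup',(629,94)),fit(im,C,'red','saucer',(630,97)))
E
```

```text
[630.3   94.29  85.42] 2.85
tool shift [59.32 -0.1   1.46] norm 59.33520331025941
(array([629.14,  94.53]), 1.3) (array([629.83,  97.81]), 1.41)
```

View pics/w3.png

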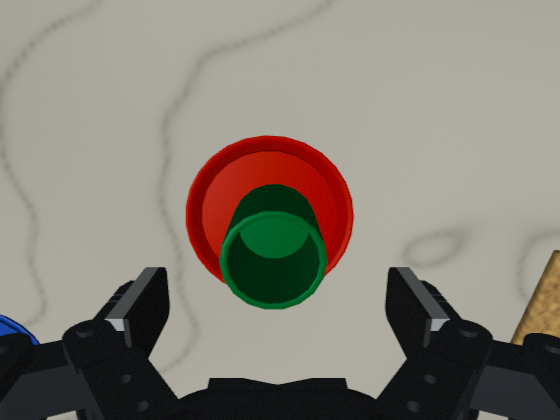

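jog_arm([
  {"rx":0,"ry":0,"rz":0,"x":40,"y":-1,"z":1,"hand":85},
  {"rx":0,"ry":0,"rz":0,"x":19,"y":0,"z":0,"hand":85},
  {"rx":0,"ry":0,"rz":0,"x":0,"y":0,"z":0,"hand":85},
  {"rx":0,"ry":0,"rz":0,"x":0,"y":0,"z":0,"hand":65},
  {"rx":0,"ry":0,"rz":0,"x":0,"y":0,"z":0,"hand":55},
], force=25)

```text
time_s: 3.52
eef_pos: [628.7, 95.2, 25.6]
ee_rot: [0.119, 0.698, 0.119, -0.696]
force: [1.3, 0.2, 0.9]
grip_width: 0.643
```

jog_arm([
  {"rx":0,"ry":0,"rz":0,"x":0,"y":0,"z":0,"hand":50},
  {"rx":0,"ry":0,"rz":0,"x":0,"y":0,"z":0,"hand":45},
  {"rx":0,"ry":0,"rz":0,"x":0,"y":0,"z":0,"hand":45},
], force=25)

```text
time_s: 3.9
eef_pos: [628.8, 95.1, 25.7]
ee_rot: [0.119, 0.698, 0.119, -0.696]
force: [-1.2, -0.2, 5.9]
grip_width: 0.602
```

```bash
python3 - <<'E'
from h import *
s,im=show('wrist','w4'); print(s['eef_pos'],s['time_s'],s['force'],s['grip_width']);
E
```

```text
[628.76  95.12  25.65] 3.9 [-1.18 -0.19  5.95] 0.6015934344748333
```

View pics/w4.png

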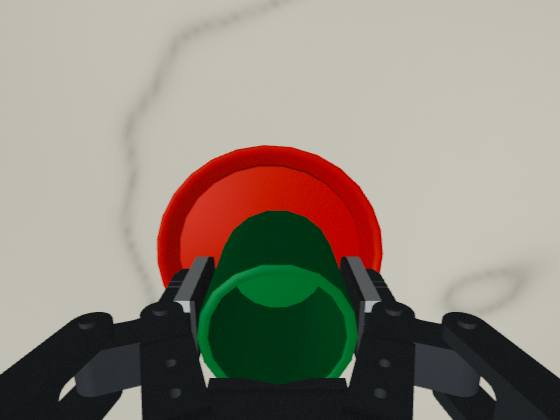

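jog_arm([
  {"rx":0,"ry":0,"rz":0,"x":-20,"y":0,"z":0,"hand":45},
  {"rx":0,"ry":0,"rz":0,"x":-40,"y":0,"z":0,"hand":45},
  {"rx":0,"ry":0,"rz":0,"x":-40,"y":15,"z":5,"hand":45},
  {"rx":0,"ry":0,"rz":0,"x":-20,"y":30,"z":10,"hand":45},
  {"rx":0,"ry":0,"rz":0,"x":0,"y":40,"z":15,"hand":45},
])

```text
time_s: 4.58
eef_pos: [628.8, 4.6, 147.6]
ee_rot: [0.12, 0.698, 0.119, -0.695]
force: [0.2, -0.1, -1.2]
grip_width: 0.607
```

jog_arm([
  {"rx":0,"ry":0,"rz":0,"x":0,"y":45,"z":16,"hand":45},
  {"rx":0,"ry":0,"rz":0,"x":0,"y":45,"z":16,"hand":45},
  {"rx":0,"ry":0,"rz":0,"x":0,"y":30,"z":11,"hand":45},
  {"rx":0,"ry":0,"rz":0,"x":0,"y":15,"z":5,"hand":45},
  {"rx":0,"ry":0,"rz":0,"x":0,"y":0,"z":0,"hand":45},
])

```text
time_s: 5.2
eef_pos: [627.6, -138.4, 144.7]
ee_rot: [0.119, 0.697, 0.119, -0.697]
force: [-0.7, 0.9, -0.9]
grip_width: 0.604
```

jog_arm([
  {"rx":0,"ry":0,"rz":0,"x":0,"y":0,"z":0,"hand":45},
])

```text
time_s: 5.32
eef_pos: [627.7, -136.9, 144.5]
ee_rot: [0.12, 0.697, 0.12, -0.697]
force: [0.3, 0.7, -1.1]
grip_width: 0.599
```

```bash
python3 - <<'E'
from h import *
s,im=show('wrist','w5'); print(s['eef_pos'],s['time_s'],s['force'],s['grip_width']);
s,im=show('scene','s5'); 
E
```

```text
[ 627.71 -136.92  144.52] 5.325 [ 0.31  0.67 -1.07] 0.5989267082966436
```

View pics/w5.png

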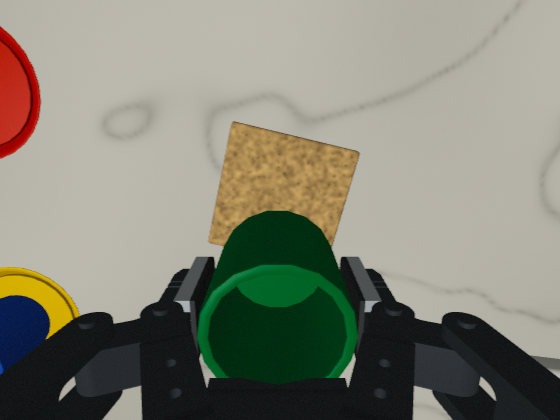

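View pics/s5.png

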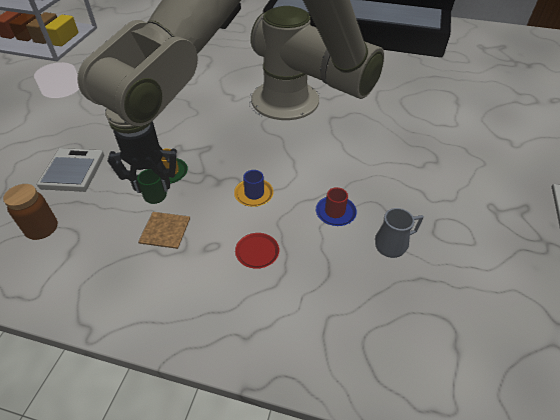

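```bash
python3 - <<'E'
from h import *
C=cam('wrist',sense()); p=back([[233.5,122.5],[358.5,152.5],[210,243]],7,C); print(p,np.linalg.norm(p[1]-p[0]),np.linalg.norm(p[2]-p[0]),(p[1]+p[2])/2)
c=((p[1]+p[2])/2)[:2]; go(c[0],c[1],28)
E
```

```text
[[ 670.48  -89.24    7.  ]
 [ 680.83 -184.99    7.  ]
 [ 573.09 -100.12    7.  ]] 96.30916838063779 98.00076978800175 [ 626.96 -142.56    7.  ]
tool shift [116.43   5.03   2.62] norm 116.56948245658006
```

jog_arm([
  {"rx":0,"ry":0,"rz":0,"x":40,"y":5,"z":3,"hand":45},
  {"rx":0,"ry":0,"rz":0,"x":45,"y":0,"z":0,"hand":45},
  {"rx":0,"ry":0,"rz":0,"x":25,"y":0,"z":0,"hand":45},
  {"rx":0,"ry":0,"rz":0,"x":5,"y":0,"z":0,"hand":45},
  {"rx":0,"ry":0,"rz":0,"x":0,"y":0,"z":0,"hand":45},
])

```text
time_s: 6.05
eef_pos: [627.0, -143.7, 30.2]
ee_rot: [0.12, 0.697, 0.119, -0.697]
force: [0.6, -0.5, -1.6]
grip_width: 0.604
```

jog_arm([
  {"rx":0,"ry":0,"rz":0,"x":1,"y":0,"z":0,"hand":45},
  {"rx":0,"ry":0,"rz":0,"x":0.5,"y":0,"z":0,"hand":45},
  {"rx":0,"ry":0,"rz":0,"x":0.5,"y":0,"z":0,"hand":45},
])

```text
time_s: 6.42
eef_pos: [626.6, -144.0, 27.7]
ee_rot: [0.119, 0.697, 0.119, -0.697]
force: [0.2, 0.6, -1.6]
grip_width: 0.605
```

jog_arm([
  {"rx":0,"ry":0,"rz":0,"x":0.7,"y":0,"z":0,"hand":45},
  {"rx":0,"ry":0,"rz":0,"x":0.7,"y":0,"z":0,"hand":45},
  {"rx":0,"ry":0,"rz":0,"x":0.6,"y":0,"z":0,"hand":45},
  {"rx":0,"ry":0,"rz":0,"x":0,"y":0,"z":0,"hand":45},
])

```text
time_s: 6.92
eef_pos: [626.5, -144.0, 25.7]
ee_rot: [0.119, 0.697, 0.119, -0.697]
force: [-3.0, 1.1, 3.3]
grip_width: 0.603
```

jog_arm([
  {"rx":0,"ry":0,"rz":0,"x":0,"y":0,"z":0,"hand":56},
  {"rx":0,"ry":0,"rz":0,"x":0,"y":0,"z":0,"hand":65},
  {"rx":0,"ry":0,"rz":0,"x":0,"y":0,"z":0,"hand":85},
  {"rx":0,"ry":0,"rz":0,"x":0,"y":0,"z":0,"hand":85},
  {"rx":0,"ry":0,"rz":0,"x":-20,"y":0,"z":0,"hand":85},
])

```text
time_s: 7.55
eef_pos: [625.7, -143.7, 44.7]
ee_rot: [-0.119, -0.696, -0.12, 0.698]
force: [0.1, 0.1, 0.6]
grip_width: 0.998
```

jog_arm([
  {"rx":0,"ry":0,"rz":0,"x":-40,"y":0,"z":0,"hand":85},
  {"rx":0,"ry":0,"rz":0,"x":-50,"y":0,"z":0,"hand":85},
  {"rx":0,"ry":0,"rz":0,"x":-40,"y":0,"z":0,"hand":85},
  {"rx":0,"ry":0,"rz":0,"x":0,"y":0,"z":0,"hand":85},
  {"rx":0,"ry":0,"rz":0,"x":0,"y":0,"z":0,"hand":85},
])

```text
time_s: 8.18
eef_pos: [626.2, -143.9, 175.4]
ee_rot: [-0.119, -0.697, -0.119, 0.697]
force: [0.1, 0.2, -0.2]
grip_width: 0.994
```

```bash
python3 - <<'E'
from h import *
s,im=show('wrist','w6'); print(s['eef_pos'],s['time_s'],s['force'],s['grip_width']); C=cam('wrist',s)
print(fit(im,C,'green','cup',(627,-144)))
go(456,250,180)
E
```

```text
[ 626.16 -143.87  175.37] 8.175 [ 0.14  0.22 -0.23] 0.9944198411516127
(array([ 627.  , -145.23]), 0.88)
tool shift [  -4.87 -427.95   29.48] norm 428.990063572723
```

View pics/w6.png

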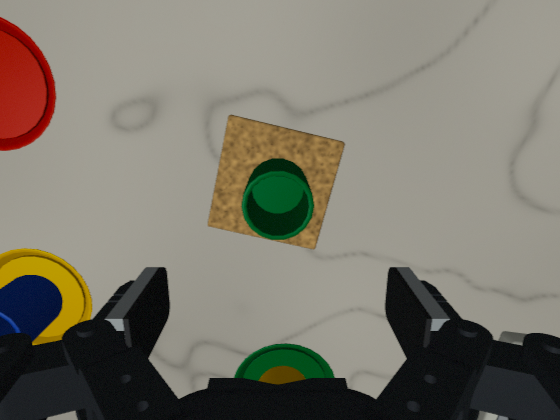

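jog_arm([
  {"rx":0,"ry":0,"rz":0,"x":0,"y":-40,"z":3,"hand":85},
  {"rx":0,"ry":0,"rz":0,"x":0,"y":-58,"z":4,"hand":85},
  {"rx":0,"ry":0,"rz":0,"x":0,"y":-58,"z":4,"hand":85},
  {"rx":0,"ry":0,"rz":0,"x":0,"y":-58,"z":4,"hand":85},
  {"rx":0,"ry":0,"rz":0,"x":0,"y":-58,"z":4,"hand":85},
])

```text
time_s: 8.85
eef_pos: [516.7, 107.8, 174.5]
ee_rot: [-0.119, -0.696, -0.119, 0.698]
force: [0.1, -0.4, -0.4]
grip_width: 0.995
```

jog_arm([
  {"rx":0,"ry":0,"rz":0,"x":0,"y":-58,"z":4,"hand":85},
  {"rx":0,"ry":0,"rz":0,"x":0,"y":-58,"z":4,"hand":85},
  {"rx":0,"ry":0,"rz":0,"x":0,"y":-40,"z":2,"hand":85},
  {"rx":0,"ry":0,"rz":0,"x":0,"y":0,"z":0,"hand":85},
  {"rx":0,"ry":0,"rz":0,"x":0,"y":0,"z":0,"hand":85},
])

```text
time_s: 9.48
eef_pos: [456.9, 249.5, 174.7]
ee_rot: [-0.119, -0.697, -0.119, 0.697]
force: [-0.1, 0.4, 0.3]
grip_width: 0.997
```

```bash
python3 - <<'E'
from h import *
s,im=show('wrist','w7'); print(s['eef_pos'],s['time_s'],s['force'],s['grip_width']); C=cam('wrist',s)
c=fit(im,C,'red','cup',(456,250)); print(c,fit(im,C,'blue','saucer',(456,253)))
go(*c[0],26)
E
```

```text
[456.87 249.49 174.74] 9.475 [-0.07  0.4   0.35] 0.9971986516892074
(array([456.56, 251.37]), 0.87) (array([455.88, 254.  ]), 1.03)
tool shift [148.87  -2.25  -0.33] norm 148.886002335172
```

View pics/w7.png

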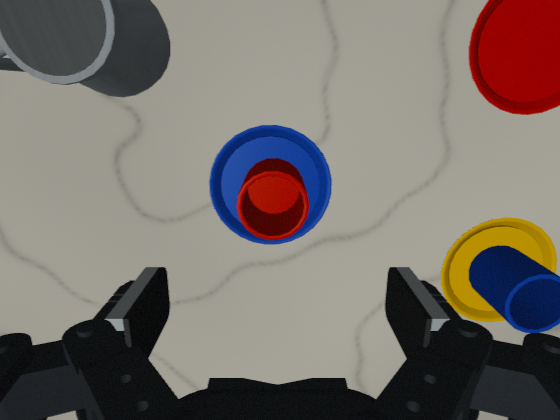

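jog_arm([
  {"rx":0,"ry":0,"rz":0,"x":40,"y":-3,"z":0,"hand":85},
  {"rx":0,"ry":0,"rz":0,"x":55,"y":0,"z":0,"hand":85},
  {"rx":0,"ry":0,"rz":0,"x":40,"y":0,"z":0,"hand":85},
  {"rx":0,"ry":0,"rz":0,"x":14,"y":0,"z":0,"hand":85},
  {"rx":0,"ry":0,"rz":0,"x":0,"y":0,"z":0,"hand":85},
])

```text
time_s: 10.15
eef_pos: [456.3, 252.4, 26.4]
ee_rot: [-0.119, -0.697, -0.119, 0.697]
force: [0.6, 0.1, 0.8]
grip_width: 0.998
```

jog_arm([
  {"rx":0,"ry":0,"rz":0,"x":0,"y":0,"z":0,"hand":65},
  {"rx":0,"ry":0,"rz":0,"x":0,"y":0,"z":0,"hand":55},
  {"rx":0,"ry":0,"rz":0,"x":0,"y":0,"z":0,"hand":50},
  {"rx":0,"ry":0,"rz":0,"x":0,"y":0,"z":0,"hand":45},
  {"rx":0,"ry":0,"rz":0,"x":0,"y":0,"z":0,"hand":45},
], force=25)

```text
time_s: 10.78
eef_pos: [456.5, 253.0, 27.6]
ee_rot: [0.119, 0.698, 0.119, -0.696]
force: [-1.6, -0.8, 6.4]
grip_width: 0.609
```

```bash
python3 - <<'E'
from h import *
s,im=show('wrist','w8'); print(s['eef_pos'],s['time_s'],s['force'],s['grip_width']);
go(630,97.5,26)
E
```

```text
[456.5  253.04  27.61] 10.775 [-1.62 -0.76  6.39] 0.6087827968213845
tool shift [   1.93  204.37 -111.89] norm 233.0049085295013
```

View pics/w8.png

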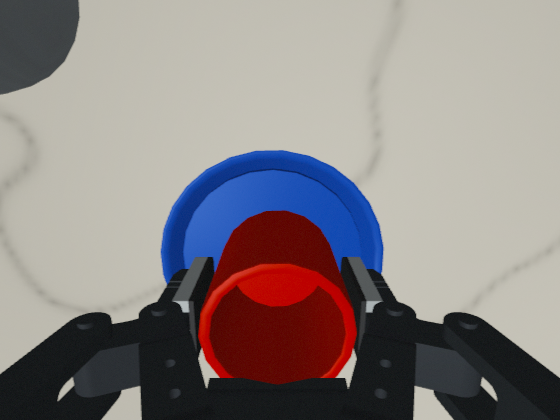

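jog_arm([
  {"rx":0,"ry":0,"rz":0,"x":-20,"y":0,"z":0,"hand":45},
  {"rx":0,"ry":0,"rz":0,"x":-40,"y":0,"z":0,"hand":45},
  {"rx":0,"ry":0,"rz":0,"x":-40,"y":14,"z":-8,"hand":45},
  {"rx":0,"ry":0,"rz":0,"x":-20,"y":30,"z":-16,"hand":45},
  {"rx":0,"ry":0,"rz":0,"x":0,"y":45,"z":-25,"hand":45},
])

```text
time_s: 11.45
eef_pos: [532.8, 185.3, 148.9]
ee_rot: [0.12, 0.698, 0.12, -0.695]
force: [0.5, 0.1, -1.9]
grip_width: 0.611
```

jog_arm([
  {"rx":0,"ry":0,"rz":0,"x":0,"y":45,"z":-25,"hand":45},
  {"rx":0,"ry":0,"rz":0,"x":0,"y":40,"z":-22,"hand":45},
  {"rx":0,"ry":0,"rz":0,"x":0,"y":20,"z":-10,"hand":45},
  {"rx":0,"ry":0,"rz":0,"x":0,"y":10,"z":-6,"hand":45},
  {"rx":0,"ry":0,"rz":0,"x":0,"y":0,"z":0,"hand":45},
])

```text
time_s: 12.08
eef_pos: [629.2, 97.8, 146.3]
ee_rot: [-0.119, -0.697, -0.119, 0.697]
force: [0.1, -0.1, -1.4]
grip_width: 0.606
```

jog_arm([
  {"rx":0,"ry":0,"rz":0,"x":0,"y":0,"z":0,"hand":45},
  {"rx":0,"ry":0,"rz":0,"x":0,"y":0,"z":0,"hand":45},
])

```text
time_s: 12.32
eef_pos: [628.9, 98.4, 146.5]
ee_rot: [0.12, 0.697, 0.12, -0.697]
force: [0.2, -0.0, -1.0]
grip_width: 0.608
```

```bash
cat >> h.py <<'E'
def arc(im,C,color,guess,z=11.,r=53,band=9):
    """fit circle on saucer's visible outer edge near the guess (outermost colour pixels per bearing)"""
    m=mask(im,color,80,25); h,w=m.shape; pts=[]
    for th in np.linspace(0,2*np.pi,240,endpoint=False):
        rr=np.arange(r-band,r+band,.2); P=np.c_[guess[0]+rr*np.cos(th),guess[1]+rr*np.sin(th),0*rr+z]
        uv=np.round(proj(P,C)).astype(int)
        if (uv<2).any() or (uv[:,0]>w-3).any() or (uv[:,1]>h-3).any(): continue
        v=m[uv[:,1],uv[:,0]]>0
        if v[:15].mean()>.8 and not v[-8:].any(): k=np.where(v)[0][-1]; pts.append(P[k])
    P=np.array(pts)
    s,e=circ(P,r); return s,round(e,2),len(P)
E
python3 - <<'E'
from h import *
s,im=show('wrist','w9'); print(s['eef_pos'],s['time_s'],s['force'],s['grip_width']); C=cam('wrist',s)
print('held cup',fit(im,C,'red','cup',tuple(s['eef_pos'][:2]),base=s['eef_pos'][2]-19.5))
a=arc(im,C,'red',(630,97.5)); a=arc(im,C,'red',a[0]);print(a); go(*a[0],27)
E
```

```text
[628.88  98.42 146.55] 12.325 [ 0.22 -0.01 -1.02] 0.6075073308095966
held cup (array([636.13,  99.57]), 4.84)
(array([629.15,  97.48]), np.float64(0.78), 179)
tool shift [119.52   0.83   0.12] norm 119.52728632747923
```

View pics/w9.png

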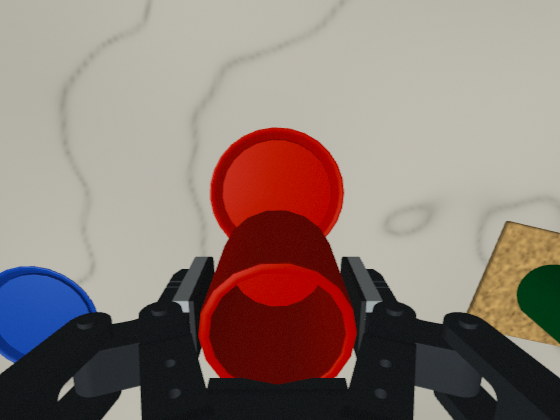

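```bash
python3 - <<'E'
from h import *
im=cv2.imread('pics/w5.png')[:,:,::-1].copy(); s=dict(eef_pos=np.array([627.71,-136.92,144.52]),ee_rot=sense()['ee_rot'])
print(s['ee_rot'])
for b in (18.5,20,22):print(fit(im,cam('wrist',s),'green','cup',(627.7,-137),base=144.5-b))
im=cv2.imread('pics/w8.png')[:,:,::-1].copy(); s=dict(eef_pos=np.array([456.5,253.04,27.6]),ee_rot=sense()['ee_rot'])
print(fit(im,cam('wrist',s),'red','cup',(456.5,253)), arc(im,cam('wrist',s),'blue',(456,254)))
E
```

```text
[ 0.12  0.7   0.12 -0.7 ]
(array([ 629.75, -137.6 ]), 2.12)
(array([ 628.86, -137.92]), 1.08)
(array([ 628.36, -138.11]), 2.37)
(array([457.77, 252.07]), 1.55) (array([454.73, 253.57]), np.float64(0.46), 127)
```

jog_arm([
  {"rx":0,"ry":0,"rz":0,"x":40,"y":0,"z":0,"hand":45},
  {"rx":0,"ry":0,"rz":0,"x":45,"y":0,"z":0,"hand":45},
  {"rx":0,"ry":0,"rz":0,"x":25,"y":0,"z":0,"hand":45},
  {"rx":0,"ry":0,"rz":0,"x":5,"y":0,"z":0,"hand":45},
  {"rx":0,"ry":0,"rz":0,"x":1,"y":0,"z":0,"hand":45},
])

```text
time_s: 13.0
eef_pos: [629.8, 97.8, 31.2]
ee_rot: [0.119, 0.697, 0.119, -0.697]
force: [0.4, 0.2, -0.3]
grip_width: 0.607
```

jog_arm([
  {"rx":0,"ry":0,"rz":0,"x":0.7,"y":0,"z":0,"hand":45},
  {"rx":0,"ry":0,"rz":0,"x":0.7,"y":0,"z":0,"hand":45},
  {"rx":0,"ry":0,"rz":0,"x":0,"y":0,"z":0,"hand":45},
])

```text
time_s: 13.38
eef_pos: [629.4, 97.7, 29.3]
ee_rot: [0.119, 0.697, 0.119, -0.697]
force: [0.4, -0.8, -1.3]
grip_width: 0.609
```

jog_arm([
  {"rx":0,"ry":0,"rz":0,"x":0.7,"y":0,"z":0,"hand":45},
  {"rx":0,"ry":0,"rz":0,"x":0.7,"y":0,"z":0,"hand":45},
  {"rx":0,"ry":0,"rz":0,"x":0.7,"y":0,"z":0,"hand":45},
  {"rx":0,"ry":0,"rz":0,"x":0,"y":0,"z":0,"hand":45},
])

```text
time_s: 13.88
eef_pos: [629.4, 97.7, 27.7]
ee_rot: [0.119, 0.697, 0.119, -0.697]
force: [-3.0, -1.0, 7.1]
grip_width: 0.608
```

jog_arm([
  {"rx":0,"ry":0,"rz":0,"x":0,"y":0,"z":0,"hand":56},
  {"rx":0,"ry":0,"rz":0,"x":0,"y":0,"z":0,"hand":65},
  {"rx":0,"ry":0,"rz":0,"x":0,"y":0,"z":0,"hand":85},
  {"rx":0,"ry":0,"rz":0,"x":0,"y":0,"z":0,"hand":85},
  {"rx":0,"ry":0,"rz":0,"x":-20,"y":0,"z":0,"hand":85},
])

```text
time_s: 14.5
eef_pos: [628.4, 97.7, 46.2]
ee_rot: [-0.119, -0.696, -0.119, 0.698]
force: [0.4, 0.5, -0.9]
grip_width: 0.994
```

jog_arm([
  {"rx":0,"ry":0,"rz":0,"x":-40,"y":0,"z":0,"hand":85},
  {"rx":0,"ry":0,"rz":0,"x":-50,"y":0,"z":0,"hand":85},
  {"rx":0,"ry":0,"rz":0,"x":-40,"y":0,"z":0,"hand":85},
  {"rx":0,"ry":0,"rz":0,"x":0,"y":0,"z":0,"hand":85},
  {"rx":0,"ry":0,"rz":0,"x":0,"y":0,"z":0,"hand":85},
])

```text
time_s: 15.12
eef_pos: [629.0, 97.7, 176.9]
ee_rot: [-0.119, -0.697, -0.119, 0.697]
force: [-0.4, 0.1, 0.0]
grip_width: 0.992
```

```bash
python3 - <<'E'
from h import *
s,im=show('wrist','w10'); print(s['eef_pos'],s['time_s'],s['force'],s['grip_width']); C=cam('wrist',s)
print(arc(im,C,'red',(629.5,97.5)))
go(450.5,33,178)
E
```

```text
[628.98  97.71 176.89] 15.125 [-0.38  0.14  0.  ] 0.9917875150884934
(array([630.17,  97.97]), np.float64(1.07), 240)
tool shift [ -1.57   1.75 189.68] norm 189.69950996161523
```

View pics/w10.png

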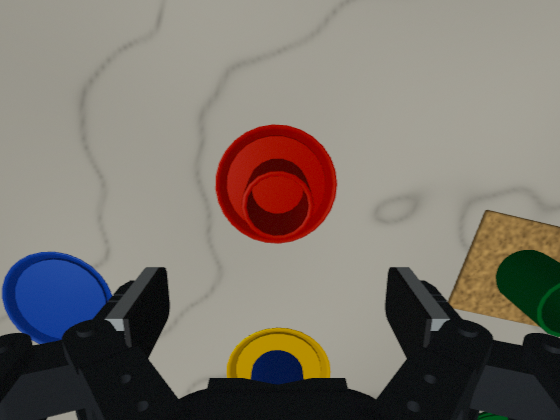

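jog_arm([
  {"rx":0,"ry":0,"rz":0,"x":0,"y":2,"z":40,"hand":85},
  {"rx":0,"ry":0,"rz":0,"x":0,"y":0,"z":55,"hand":85},
  {"rx":0,"ry":0,"rz":0,"x":0,"y":0,"z":55,"hand":85},
  {"rx":0,"ry":0,"rz":0,"x":0,"y":0,"z":40,"hand":85},
  {"rx":0,"ry":0,"rz":0,"x":0,"y":0,"z":0,"hand":85},
])

```text
time_s: 15.8
eef_pos: [448.8, 32.3, 176.4]
ee_rot: [-0.119, -0.696, -0.119, 0.698]
force: [0.2, 0.2, -0.7]
grip_width: 0.99
```

jog_arm([
  {"rx":0,"ry":0,"rz":0,"x":0,"y":0,"z":0,"hand":85},
])

```text
time_s: 15.92
eef_pos: [451.3, 32.7, 176.6]
ee_rot: [0.119, 0.697, 0.119, -0.697]
force: [0.1, -0.6, 0.4]
grip_width: 0.996
```

```bash
python3 - <<'E'
from h import *
s,im=show('wrist','w11'); print(s['eef_pos'],s['time_s'],s['force'],s['grip_width']); C=cam('wrist',s)
c=fit(im,C,'blue','cup',(450,33)); print(c,arc(im,C,'yellow',(450,32)))
go(*c[0],26)
s2=dict(eef_pos=np.array([628.98,97.71,176.89]),ee_rot=s['ee_rot']); print('red rim',back([[277,206]],67,cam('wrist',s2)),'red saucer center px',back([[276.5,183.5]],11,cam('wrist',s2)))
E
```

```text
[451.26  32.7  176.65] 15.925 [ 0.09 -0.61  0.42] 0.9963089383714446
(array([450.39,  33.64]), 0.88) (array([449.94,  32.17]), np.float64(0.82), 206)
tool shift [150.56  -1.11   0.68] norm 150.56899044344925
red rim [[629.37  96.39  67.  ]] red saucer center px [[632.79  98.02  11.  ]]
```

View pics/w11.png

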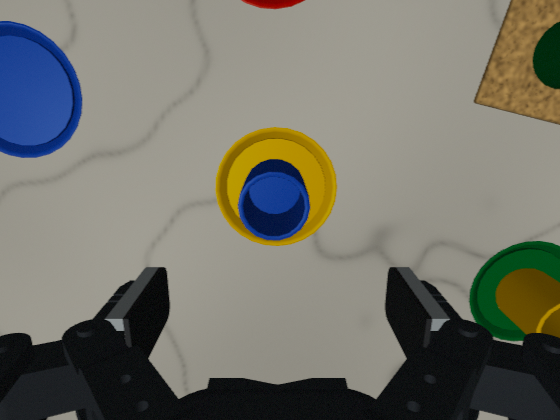

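jog_arm([
  {"rx":0,"ry":0,"rz":0,"x":40,"y":-2,"z":1,"hand":85},
  {"rx":0,"ry":0,"rz":0,"x":55,"y":0,"z":0,"hand":85},
  {"rx":0,"ry":0,"rz":0,"x":40,"y":0,"z":0,"hand":85},
  {"rx":0,"ry":0,"rz":0,"x":15,"y":0,"z":0,"hand":85},
  {"rx":0,"ry":0,"rz":0,"x":0,"y":0,"z":0,"hand":85},
])

```text
time_s: 16.6
eef_pos: [449.0, 34.5, 25.6]
ee_rot: [-0.119, -0.696, -0.12, 0.698]
force: [0.2, 0.5, 0.7]
grip_width: 0.997
```

jog_arm([
  {"rx":0,"ry":0,"rz":0,"x":0,"y":0,"z":0,"hand":65},
  {"rx":0,"ry":0,"rz":0,"x":0,"y":0,"z":0,"hand":55},
  {"rx":0,"ry":0,"rz":0,"x":0,"y":0,"z":0,"hand":50},
  {"rx":0,"ry":0,"rz":0,"x":0,"y":0,"z":0,"hand":45},
  {"rx":0,"ry":0,"rz":0,"x":0,"y":0,"z":0,"hand":45},
], force=25)

```text
time_s: 17.23
eef_pos: [449.7, 34.2, 27.6]
ee_rot: [0.119, 0.698, 0.119, -0.696]
force: [-1.8, 0.2, 6.7]
grip_width: 0.599
```

```bash
python3 - <<'E'
from h import *
s,im=show('wrist','w12'); print(s['eef_pos'],s['time_s'],s['force'],s['grip_width']); C=cam('wrist',s)
print(fit(im,C,'blue','cup',tuple(s['eef_pos'][:2])))
go(455.5,254,26)
E
```

```text
[449.74  34.16  27.63] 17.225 [-1.83  0.2   6.69] 0.5985477226881648
(array([451.82,  33.53]), 1.56)
tool shift [   1.59 -205.45  -78.47] norm 219.93445361649216
```

jog_arm([
  {"rx":0,"ry":0,"rz":0,"x":-20,"y":0,"z":0,"hand":45},
  {"rx":0,"ry":0,"rz":0,"x":-40,"y":0,"z":0,"hand":45},
  {"rx":0,"ry":0,"rz":0,"x":-40,"y":-15,"z":-6,"hand":45},
  {"rx":0,"ry":0,"rz":0,"x":-20,"y":-30,"z":-11,"hand":45},
  {"rx":0,"ry":0,"rz":0,"x":0,"y":-45,"z":-17,"hand":45},
])

```text
time_s: 17.9
eef_pos: [452.2, 130.9, 148.7]
ee_rot: [0.119, 0.698, 0.118, -0.696]
force: [0.1, -0.3, -1.9]
grip_width: 0.601
```

jog_arm([
  {"rx":0,"ry":0,"rz":0,"x":0,"y":-45,"z":-17,"hand":45},
  {"rx":0,"ry":0,"rz":0,"x":0,"y":-40,"z":-15,"hand":45},
  {"rx":0,"ry":0,"rz":0,"x":0,"y":-20,"z":-8,"hand":45},
  {"rx":0,"ry":0,"rz":0,"x":0,"y":-11,"z":-4,"hand":45},
  {"rx":0,"ry":0,"rz":0,"x":0,"y":0,"z":0,"hand":45},
])

```text
time_s: 18.52
eef_pos: [454.1, 254.4, 146.7]
ee_rot: [-0.119, -0.697, -0.119, 0.697]
force: [-0.2, -0.4, -0.9]
grip_width: 0.598
```

jog_arm([
  {"rx":0,"ry":0,"rz":0,"x":0,"y":0,"z":0,"hand":45},
  {"rx":0,"ry":0,"rz":0,"x":0,"y":0,"z":0,"hand":45},
])

```text
time_s: 18.77
eef_pos: [454.4, 253.7, 146.9]
ee_rot: [0.119, 0.697, 0.119, -0.697]
force: [-0.6, -0.1, -1.5]
grip_width: 0.6
```

```bash
python3 - <<'E'
from h import *
s,im=show('wrist','w13'); print(s['eef_pos'],s['time_s'],s['force'],s['grip_width']); C=cam('wrist',s)
a=arc(im,C,'blue',(455.5,254)); a=arc(im,C,'blue',a[0]);print(a); go(a[0][0]-.8,a[0][1]+.6,27.6)
E
```

```text
[454.39 253.73 146.87] 18.775 [-0.6  -0.05 -1.49] 0.5996351992422995
(array([454.96, 253.67]), np.float64(0.76), 178)
tool shift [119.29  -0.48   0.08] norm 119.29236886247031
```

View pics/w13.png

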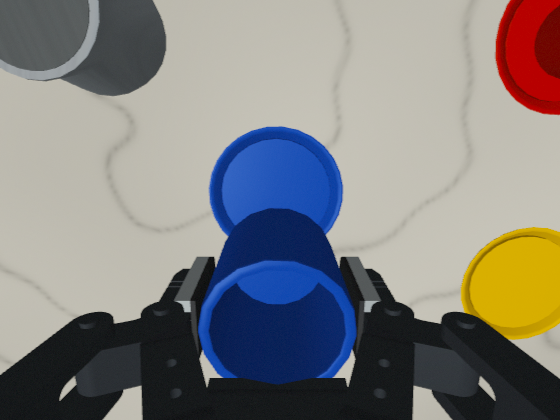

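jog_arm([
  {"rx":0,"ry":0,"rz":0,"x":40,"y":0,"z":0,"hand":45},
  {"rx":0,"ry":0,"rz":0,"x":45,"y":0,"z":0,"hand":45},
  {"rx":0,"ry":0,"rz":0,"x":25,"y":0,"z":0,"hand":45},
  {"rx":0,"ry":0,"rz":0,"x":5,"y":0,"z":0,"hand":45},
  {"rx":0,"ry":0,"rz":0,"x":1,"y":0,"z":0,"hand":45},
])

```text
time_s: 19.45
eef_pos: [454.8, 254.4, 31.5]
ee_rot: [0.119, 0.697, 0.119, -0.697]
force: [-0.3, 0.2, -1.0]
grip_width: 0.598
```

jog_arm([
  {"rx":0,"ry":0,"rz":0,"x":0.7,"y":0,"z":0,"hand":45},
  {"rx":0,"ry":0,"rz":0,"x":0.7,"y":0,"z":0,"hand":45},
  {"rx":0,"ry":0,"rz":0,"x":0.7,"y":0,"z":0,"hand":45},
  {"rx":0,"ry":0,"rz":0,"x":0.7,"y":0,"z":0,"hand":45},
  {"rx":0,"ry":0,"rz":0,"x":0,"y":0,"z":0,"hand":45},
])

```text
time_s: 20.08
eef_pos: [454.2, 254.4, 28.0]
ee_rot: [-0.119, -0.697, -0.119, 0.697]
force: [-0.0, -0.3, -1.1]
grip_width: 0.6
```

jog_arm([
  {"rx":0,"ry":0,"rz":0,"x":0.7,"y":0,"z":0,"hand":45},
  {"rx":0,"ry":0,"rz":0,"x":0.3,"y":0,"z":0,"hand":45},
  {"rx":0,"ry":0,"rz":0,"x":0,"y":0,"z":0,"hand":45},
])

```text
time_s: 20.45
eef_pos: [454.3, 254.5, 27.6]
ee_rot: [0.119, 0.697, 0.119, -0.697]
force: [-4.0, -0.9, 7.1]
grip_width: 0.597
```

jog_arm([
  {"rx":0,"ry":0,"rz":0,"x":0,"y":0,"z":0,"hand":56},
  {"rx":0,"ry":0,"rz":0,"x":0,"y":0,"z":0,"hand":65},
  {"rx":0,"ry":0,"rz":0,"x":0,"y":0,"z":0,"hand":85},
  {"rx":0,"ry":0,"rz":0,"x":0,"y":0,"z":0,"hand":85},
  {"rx":0,"ry":0,"rz":0,"x":-20,"y":0,"z":0,"hand":85},
])

```text
time_s: 21.08
eef_pos: [453.5, 254.1, 46.2]
ee_rot: [-0.119, -0.696, -0.119, 0.698]
force: [-0.0, 1.0, 0.1]
grip_width: 0.994
```

jog_arm([
  {"rx":0,"ry":0,"rz":0,"x":-40,"y":0,"z":0,"hand":85},
  {"rx":0,"ry":0,"rz":0,"x":-50,"y":0,"z":0,"hand":85},
  {"rx":0,"ry":0,"rz":0,"x":-40,"y":0,"z":0,"hand":85},
  {"rx":0,"ry":0,"rz":0,"x":0,"y":0,"z":0,"hand":85},
  {"rx":0,"ry":0,"rz":0,"x":0,"y":0,"z":0,"hand":85},
])

```text
time_s: 21.7
eef_pos: [453.8, 254.3, 176.1]
ee_rot: [-0.119, -0.696, -0.119, 0.698]
force: [-0.3, -0.1, -0.4]
grip_width: 0.99
```

```bash
python3 - <<'E'
from h import *
s,im=show('wrist','w14'); print(s['eef_pos'],s['time_s'],s['force'],s['grip_width']); C=cam('wrist',s)
print(arc(im,C,'blue',(455,254)))
go(433,-221,178)
E
```

```text
[453.79 254.29 176.06] 21.7 [-0.33 -0.07 -0.43] 0.9897999405756149
(array([456.33, 254.12]), np.float64(1.28), 240)
tool shift [ -1.93 441.36 177.43] norm 475.6955645359217
```

View pics/w14.png

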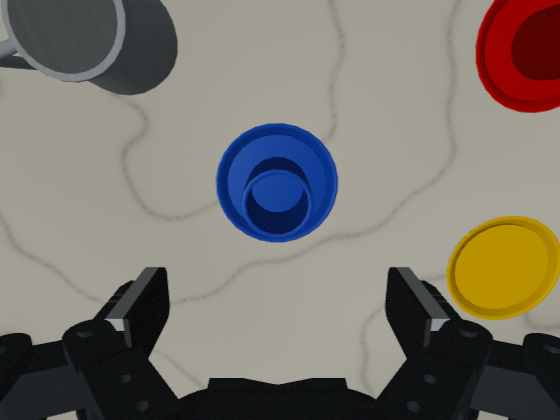

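jog_arm([
  {"rx":0,"ry":0,"rz":0,"x":0,"y":35,"z":15,"hand":85},
  {"rx":0,"ry":0,"rz":0,"x":0,"y":55,"z":22,"hand":85},
  {"rx":0,"ry":0,"rz":0,"x":0,"y":55,"z":22,"hand":85},
  {"rx":0,"ry":0,"rz":0,"x":0,"y":55,"z":22,"hand":85},
  {"rx":0,"ry":0,"rz":0,"x":0,"y":55,"z":22,"hand":85},
])

```text
time_s: 22.38
eef_pos: [441.0, -22.0, 176.0]
ee_rot: [-0.119, -0.696, -0.12, 0.698]
force: [1.5, -0.4, 0.4]
grip_width: 0.998
```

jog_arm([
  {"rx":0,"ry":0,"rz":0,"x":0,"y":55,"z":22,"hand":85},
  {"rx":0,"ry":0,"rz":0,"x":0,"y":55,"z":22,"hand":85},
  {"rx":0,"ry":0,"rz":0,"x":0,"y":45,"z":18,"hand":85},
  {"rx":0,"ry":0,"rz":0,"x":0,"y":31,"z":12,"hand":85},
  {"rx":0,"ry":0,"rz":0,"x":0,"y":0,"z":0,"hand":85},
])

```text
time_s: 23.0
eef_pos: [433.2, -221.7, 175.6]
ee_rot: [-0.118, -0.697, -0.119, 0.698]
force: [-0.3, 0.5, -0.6]
grip_width: 0.995
```

jog_arm([
  {"rx":0,"ry":0,"rz":0,"x":0,"y":0,"z":0,"hand":85},
  {"rx":0,"ry":0,"rz":0,"x":0,"y":0,"z":0,"hand":85},
])

```text
time_s: 23.25
eef_pos: [433.9, -219.3, 176.7]
ee_rot: [-0.119, -0.697, -0.12, 0.697]
force: [-0.2, -0.4, 0.8]
grip_width: 0.995
```

```bash
python3 - <<'E'
from h import *
s,im=show('wrist','w15'); print(s['eef_pos'],s['joints'],s['time_s'],s['force'],s['grip_width']); C=cam('wrist',s)
c=fit(im,C,'yellow','cup',(433,-221)); print(c,arc(im,C,'green',(434,-222)),fit(im,C,'green','saucer',(434,-222)))
go(*c[0],26)
E
```

```text
[ 433.9  -219.29  176.74] [-0.71  0.28  1.69  0.    1.17  0.52] 23.25 [-0.24 -0.4   0.84] 0.9948440345670477
(array([ 432.93, -218.91]), 0.41) (array([ 432.78, -220.5 ]), np.float64(1.1), 197) (array([ 433.44, -220.58]), 1.07)
tool shift [150.88  -0.77   0.8 ] norm 150.8838684653504
```

View pics/w15.png

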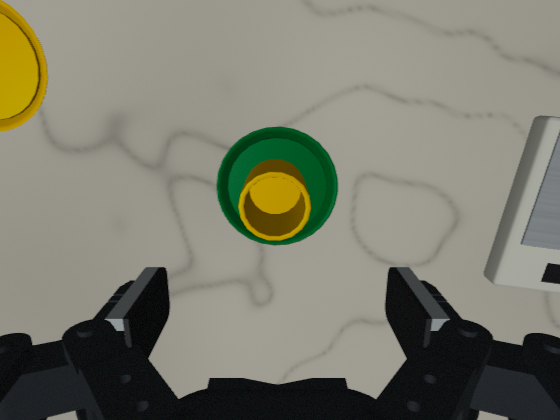

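Yellow cup at (275,206) on the green saucer; grasp it the same way.

jog_arm([
  {"rx":0,"ry":0,"rz":0,"x":40,"y":-1.5,"z":1,"hand":85},
  {"rx":0,"ry":0,"rz":0,"x":55,"y":0,"z":0,"hand":85},
  {"rx":0,"ry":0,"rz":0,"x":40,"y":0,"z":0,"hand":85},
  {"rx":0,"ry":0,"rz":0,"x":15,"y":0,"z":0,"hand":85},
  {"rx":0,"ry":0,"rz":0,"x":0,"y":0,"z":0,"hand":85},
])

```text
time_s: 23.92
eef_pos: [432.6, -219.1, 27.2]
ee_rot: [-0.119, -0.697, -0.119, 0.697]
force: [0.8, 0.6, 0.6]
grip_width: 0.996
```

jog_arm([
  {"rx":0,"ry":0,"rz":0,"x":0,"y":0,"z":0,"hand":65},
  {"rx":0,"ry":0,"rz":0,"x":0,"y":0,"z":0,"hand":55},
  {"rx":0,"ry":0,"rz":0,"x":0,"y":0,"z":0,"hand":50},
  {"rx":0,"ry":0,"rz":0,"x":0,"y":0,"z":0,"hand":45},
  {"rx":0,"ry":0,"rz":0,"x":0,"y":0,"z":0,"hand":45},
], force=25)

```text
time_s: 24.55
eef_pos: [432.9, -219.6, 28.2]
ee_rot: [0.12, 0.697, 0.119, -0.697]
force: [-0.7, 1.6, 8.6]
grip_width: 0.6
```

```bash
python3 - <<'E'
from h import *
s,im=show('wrist','w16'); print(s['eef_pos'],s['time_s'],s['force'],s['grip_width']); C=cam('wrist',s)
print(fit(im,C,'yellow','cup',tuple(s['eef_pos'][:2])),arc(im,C,'green',(433,-220)))
go(449.2,32.7,26)
E
```

```text
[ 432.93 -219.6    28.23] 24.55 [-0.71  1.62  8.59] 0.6003517906015285
(array([ 434.69, -220.3 ]), 1.3) (array([ 432.32, -221.01]), np.float64(0.42), 127)
tool shift [   1.95 -232.53  -99.21] norm 252.81964982151914
```

jog_arm([
  {"rx":0,"ry":0,"rz":0,"x":-20,"y":0,"z":0,"hand":45},
  {"rx":0,"ry":0,"rz":0,"x":-40,"y":0,"z":0,"hand":45},
  {"rx":0,"ry":0,"rz":0,"x":-40,"y":-17,"z":-7,"hand":45},
  {"rx":0,"ry":0,"rz":0,"x":-20,"y":-35,"z":-15,"hand":45},
  {"rx":0,"ry":0,"rz":0,"x":0,"y":-50,"z":-22,"hand":45},
])

```text
time_s: 25.22
eef_pos: [440.8, -108.2, 149.0]
ee_rot: [0.12, 0.698, 0.118, -0.696]
force: [0.2, 0.8, -1.4]
grip_width: 0.603
```

jog_arm([
  {"rx":0,"ry":0,"rz":0,"x":0,"y":-50,"z":-22,"hand":45},
  {"rx":0,"ry":0,"rz":0,"x":0,"y":-45,"z":-19,"hand":45},
  {"rx":0,"ry":0,"rz":0,"x":0,"y":-25,"z":-10,"hand":45},
  {"rx":0,"ry":0,"rz":0,"x":0,"y":-10,"z":-4,"hand":45},
  {"rx":0,"ry":0,"rz":0,"x":0,"y":0,"z":0,"hand":45},
])

```text
time_s: 25.85
eef_pos: [448.8, 32.3, 147.2]
ee_rot: [0.12, 0.697, 0.119, -0.697]
force: [-0.4, -0.3, -1.6]
grip_width: 0.601
```

jog_arm([
  {"rx":0,"ry":0,"rz":0,"x":0,"y":0,"z":0,"hand":45},
  {"rx":0,"ry":0,"rz":0,"x":0,"y":0,"z":0,"hand":45},
])

```text
time_s: 26.1
eef_pos: [448.8, 31.7, 147.0]
ee_rot: [0.119, 0.697, 0.119, -0.697]
force: [0.6, -0.1, -1.6]
grip_width: 0.598
```

```bash
python3 - <<'E'
from h import *
s,im=show('wrist','w17'); print(s['eef_pos'],s['time_s'],s['force'],s['grip_width']); C=cam('wrist',s)
a=arc(im,C,'yellow',(450,32)); a=arc(im,C,'yellow',a[0]);print(a); go(a[0][0]-.8,a[0][1]+.6,28)
E
```

```text
[448.77  31.67 147.01] 26.1 [ 0.58 -0.13 -1.61] 0.5979161435037127
(array([449.46,  31.85]), np.float64(0.57), 178)
tool shift [118.99  -0.64  -0.13] norm 118.99142979942116
```

View pics/w17.png

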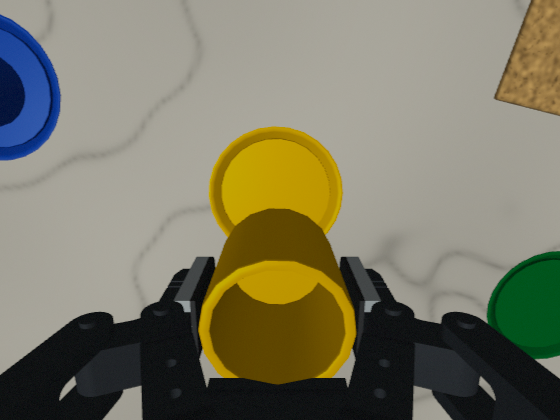

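jog_arm([
  {"rx":0,"ry":0,"rz":0,"x":40,"y":0,"z":0,"hand":45},
  {"rx":0,"ry":0,"rz":0,"x":45,"y":-0.5,"z":0,"hand":45},
  {"rx":0,"ry":0,"rz":0,"x":25,"y":0,"z":0,"hand":45},
  {"rx":0,"ry":0,"rz":0,"x":5,"y":0,"z":0,"hand":45},
  {"rx":0,"ry":0,"rz":0,"x":1,"y":0,"z":0,"hand":45},
])

```text
time_s: 26.78
eef_pos: [449.0, 32.7, 31.6]
ee_rot: [0.119, 0.697, 0.119, -0.697]
force: [0.1, -0.4, -1.2]
grip_width: 0.601
```

jog_arm([
  {"rx":0,"ry":0,"rz":0,"x":0.7,"y":0,"z":0,"hand":45},
  {"rx":0,"ry":0,"rz":0,"x":0.7,"y":0,"z":0,"hand":45},
  {"rx":0,"ry":0,"rz":0,"x":0.7,"y":0,"z":0,"hand":45},
  {"rx":0,"ry":0,"rz":0,"x":0.5,"y":0,"z":0,"hand":45},
  {"rx":0,"ry":0,"rz":0,"x":0,"y":0,"z":0,"hand":45},
])

```text
time_s: 27.4
eef_pos: [448.5, 32.9, 28.4]
ee_rot: [-0.119, -0.697, -0.119, 0.697]
force: [0.4, 0.5, -0.6]
grip_width: 0.6
```

jog_arm([
  {"rx":0,"ry":0,"rz":0,"x":0.5,"y":0,"z":0,"hand":45},
  {"rx":0,"ry":0,"rz":0,"x":0.3,"y":0,"z":0,"hand":45},
  {"rx":0,"ry":0,"rz":0,"x":0,"y":0,"z":0,"hand":45},
])

```text
time_s: 27.78
eef_pos: [448.6, 33.0, 28.2]
ee_rot: [0.119, 0.697, 0.119, -0.697]
force: [-2.2, 0.1, 9.6]
grip_width: 0.597
```

jog_arm([
  {"rx":0,"ry":0,"rz":0,"x":0,"y":0,"z":0,"hand":56},
  {"rx":0,"ry":0,"rz":0,"x":0,"y":0,"z":0,"hand":65},
  {"rx":0,"ry":0,"rz":0,"x":0,"y":0,"z":0,"hand":85},
  {"rx":0,"ry":0,"rz":0,"x":0,"y":0,"z":0,"hand":85},
  {"rx":0,"ry":0,"rz":0,"x":-20,"y":0,"z":0,"hand":85},
])

```text
time_s: 28.4
eef_pos: [447.7, 33.1, 47.0]
ee_rot: [-0.119, -0.696, -0.12, 0.698]
force: [-0.0, 0.9, 0.4]
grip_width: 0.997
```

jog_arm([
  {"rx":0,"ry":0,"rz":0,"x":-40,"y":0,"z":0,"hand":85},
  {"rx":0,"ry":0,"rz":0,"x":-50,"y":0,"z":0,"hand":85},
  {"rx":0,"ry":0,"rz":0,"x":-40,"y":0,"z":0,"hand":85},
  {"rx":0,"ry":0,"rz":0,"x":0,"y":0,"z":0,"hand":85},
  {"rx":0,"ry":0,"rz":0,"x":0,"y":0,"z":0,"hand":85},
])

```text
time_s: 29.02
eef_pos: [448.1, 33.0, 176.8]
ee_rot: [-0.119, -0.697, -0.119, 0.697]
force: [0.3, 0.2, -0.3]
grip_width: 0.999
```

```bash
python3 - <<'E'
from h import *
s,im=show('wrist','w18'); print(s['eef_pos'],s['time_s'],s['force'],s['grip_width']); C=cam('wrist',s)
print(arc(im,C,'yellow',(449.5,32)))
go(627,-145,178)
E
```

```text
[448.08  33.   176.75] 29.025 [ 0.29  0.17 -0.29] 0.9985391807921029
(array([450.46,  32.2 ]), np.float64(0.97), 240)
tool shift [  -2.02  227.43 -109.7 ] norm 252.51223225686257
```

View pics/w18.png

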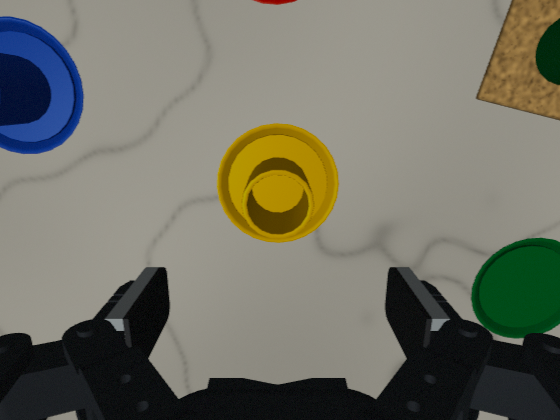

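Yellow is on yellow (saucer ≈(278,183), rim ≈(277,205)). Now the green cup.

jog_arm([
  {"rx":0,"ry":0,"rz":0,"x":0,"y":35,"z":-17,"hand":85},
  {"rx":0,"ry":0,"rz":0,"x":0,"y":50,"z":-24,"hand":85},
  {"rx":0,"ry":0,"rz":0,"x":0,"y":50,"z":-24,"hand":85},
  {"rx":0,"ry":0,"rz":0,"x":0,"y":50,"z":-24,"hand":85},
  {"rx":0,"ry":0,"rz":0,"x":0,"y":42,"z":-21,"hand":85},
])

```text
time_s: 29.7
eef_pos: [628.4, -146.1, 175.5]
ee_rot: [-0.118, -0.696, -0.12, 0.698]
force: [-0.4, 0.7, 0.0]
grip_width: 0.997
```

jog_arm([
  {"rx":0,"ry":0,"rz":0,"x":0,"y":0,"z":0,"hand":85},
  {"rx":0,"ry":0,"rz":0,"x":0,"y":0,"z":0,"hand":85},
  {"rx":0,"ry":0,"rz":0,"x":0,"y":0,"z":0,"hand":85},
])

```text
time_s: 30.08
eef_pos: [627.2, -143.7, 177.5]
ee_rot: [-0.119, -0.697, -0.12, 0.697]
force: [0.2, -0.0, 0.6]
grip_width: 0.998
```

```bash
python3 - <<'E'
from h import *
s,im=show('wrist','w19'); print(s['eef_pos'],s['time_s'],s['force'],s['grip_width']); C=cam('wrist',s)
c=fit(im,C,'green','cup',(627,-145)); print(c)
go(*c[0],26)
E
```

```text
[ 627.23 -143.66  177.54] 30.075 [ 0.2  -0.03  0.63] 0.9975242815811902
(array([ 627.03, -145.16]), 0.91)
tool shift [151.78   1.24   0.73] norm 151.78432503918359
```

View pics/w19.png

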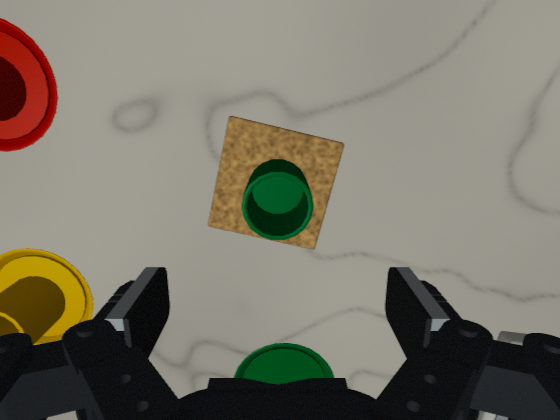

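jog_arm([
  {"rx":0,"ry":0,"rz":0,"x":40,"y":0.5,"z":0.5,"hand":85},
  {"rx":0,"ry":0,"rz":0,"x":55,"y":0,"z":0,"hand":85},
  {"rx":0,"ry":0,"rz":0,"x":40,"y":0,"z":0,"hand":85},
  {"rx":0,"ry":0,"rz":0,"x":15,"y":0,"z":0,"hand":85},
  {"rx":0,"ry":0,"rz":0,"x":0,"y":0,"z":0,"hand":85},
])

```text
time_s: 30.75
eef_pos: [627.5, -145.0, 28.0]
ee_rot: [-0.119, -0.697, -0.119, 0.697]
force: [-0.1, -1.3, 0.5]
grip_width: 0.992
```

jog_arm([
  {"rx":0,"ry":0,"rz":0,"x":0,"y":0,"z":0,"hand":65},
  {"rx":0,"ry":0,"rz":0,"x":0,"y":0,"z":0,"hand":55},
  {"rx":0,"ry":0,"rz":0,"x":0,"y":0,"z":0,"hand":50},
  {"rx":0,"ry":0,"rz":0,"x":0,"y":0,"z":0,"hand":45},
  {"rx":0,"ry":0,"rz":0,"x":0,"y":0,"z":0,"hand":45},
], force=25)

```text
time_s: 31.38
eef_pos: [628.1, -145.4, 29.2]
ee_rot: [0.12, 0.698, 0.119, -0.696]
force: [-0.9, 0.8, 6.1]
grip_width: 0.598
```

```bash
python3 - <<'E'
from h import *
s=sense(); print(s['eef_pos'],s['time_s'],s['force'],s['grip_width'])
go(432,-220,26)
E
```

```text
[ 628.06 -145.42   29.16] 31.375 [-0.87  0.83  6.14] 0.5981892678809132
tool shift [  2.81   5.17 209.7 ] norm 209.78483696272713
```

jog_arm([
  {"rx":0,"ry":0,"rz":0,"x":-20,"y":0,"z":0,"hand":45},
  {"rx":0,"ry":0,"rz":0,"x":-40,"y":0,"z":0,"hand":45},
  {"rx":0,"ry":0,"rz":0,"x":-40,"y":1,"z":19,"hand":45},
  {"rx":0,"ry":0,"rz":0,"x":-20,"y":2,"z":35,"hand":45},
  {"rx":0,"ry":0,"rz":0,"x":0,"y":2,"z":45,"hand":45},
])

```text
time_s: 32.0
eef_pos: [535.7, -183.5, 150.6]
ee_rot: [0.121, 0.698, 0.118, -0.696]
force: [-0.3, -0.4, -1.4]
grip_width: 0.601
```

jog_arm([
  {"rx":0,"ry":0,"rz":0,"x":0,"y":1,"z":45,"hand":45},
  {"rx":0,"ry":0,"rz":0,"x":0,"y":0,"z":35,"hand":45},
  {"rx":0,"ry":0,"rz":0,"x":0,"y":0,"z":20,"hand":45},
  {"rx":0,"ry":0,"rz":0,"x":0,"y":0,"z":10,"hand":45},
  {"rx":0,"ry":0,"rz":0,"x":0,"y":0,"z":0,"hand":45},
])

```text
time_s: 32.62
eef_pos: [432.4, -220.5, 148.2]
ee_rot: [0.119, 0.697, 0.119, -0.697]
force: [-0.1, 0.0, -0.5]
grip_width: 0.598
```

jog_arm([
  {"rx":0,"ry":0,"rz":0,"x":0,"y":0,"z":0,"hand":45},
  {"rx":0,"ry":0,"rz":0,"x":0,"y":0,"z":0,"hand":45},
])

```text
time_s: 32.88
eef_pos: [432.7, -220.1, 147.6]
ee_rot: [0.119, 0.697, 0.119, -0.697]
force: [-0.4, 1.7, -1.6]
grip_width: 0.603
```

```bash
python3 - <<'E'
from h import *
s,im=show('wrist','w20'); print(s['eef_pos'],s['time_s'],s['force'],s['grip_width']); C=cam('wrist',s)
a=arc(im,C,'green',(432.5,-220.7)); a=arc(im,C,'green',a[0]);print(a); go(a[0][0]+.5,a[0][1],29)
E
```

```text
[ 432.75 -220.12  147.56] 32.875 [-0.4   1.73 -1.63] 0.6032724039573998
(array([ 432.59, -221.04]), np.float64(0.96), 179)
tool shift [118.5    1.03  -0.12] norm 118.50894115879491
```

View pics/w20.png

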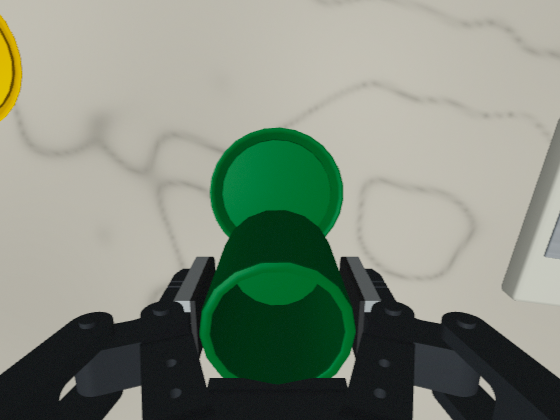

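jog_arm([
  {"rx":0,"ry":0,"rz":0,"x":40,"y":0.5,"z":0,"hand":45},
  {"rx":0,"ry":0,"rz":0,"x":45,"y":0,"z":0,"hand":45},
  {"rx":0,"ry":0,"rz":0,"x":25,"y":0,"z":0,"hand":45},
  {"rx":0,"ry":0,"rz":0,"x":4,"y":0,"z":0,"hand":45},
  {"rx":0,"ry":0,"rz":0,"x":1,"y":0,"z":0,"hand":45},
])

```text
time_s: 33.55
eef_pos: [433.0, -221.1, 33.3]
ee_rot: [0.12, 0.697, 0.119, -0.697]
force: [0.0, -0.5, -1.7]
grip_width: 0.597
```

jog_arm([
  {"rx":0,"ry":0,"rz":0,"x":0.7,"y":0,"z":0,"hand":45},
  {"rx":0,"ry":0,"rz":0,"x":0.7,"y":0,"z":0,"hand":45},
  {"rx":0,"ry":0,"rz":0,"x":0.7,"y":0,"z":0,"hand":45},
  {"rx":0,"ry":0,"rz":0,"x":0,"y":0,"z":0,"hand":45},
])

```text
time_s: 34.05
eef_pos: [432.5, -220.8, 30.6]
ee_rot: [0.119, 0.697, 0.119, -0.697]
force: [1.4, 0.2, -1.6]
grip_width: 0.601
```

jog_arm([
  {"rx":0,"ry":0,"rz":0,"x":0.7,"y":0,"z":0,"hand":45},
  {"rx":0,"ry":0,"rz":0,"x":0.5,"y":0,"z":0,"hand":45},
  {"rx":0,"ry":0,"rz":0,"x":0.4,"y":0,"z":0,"hand":45},
  {"rx":0,"ry":0,"rz":0,"x":0,"y":0,"z":0,"hand":45},
])

```text
time_s: 34.55
eef_pos: [432.4, -220.8, 29.2]
ee_rot: [-0.119, -0.697, -0.119, 0.697]
force: [-2.0, 1.3, 4.6]
grip_width: 0.6
```

jog_arm([
  {"rx":0,"ry":0,"rz":0,"x":0,"y":0,"z":0,"hand":56},
  {"rx":0,"ry":0,"rz":0,"x":0,"y":0,"z":0,"hand":65},
  {"rx":0,"ry":0,"rz":0,"x":0,"y":0,"z":0,"hand":85},
  {"rx":0,"ry":0,"rz":0,"x":0,"y":0,"z":0,"hand":85},
  {"rx":0,"ry":0,"rz":0,"x":-20,"y":0,"z":0,"hand":85},
])

```text
time_s: 35.17
eef_pos: [431.9, -220.3, 48.2]
ee_rot: [-0.118, -0.696, -0.12, 0.698]
force: [0.6, -0.3, 0.3]
grip_width: 0.994
```

jog_arm([
  {"rx":0,"ry":0,"rz":0,"x":-40,"y":0,"z":0,"hand":85},
  {"rx":0,"ry":0,"rz":0,"x":-50,"y":0,"z":0,"hand":85},
  {"rx":0,"ry":0,"rz":0,"x":-40,"y":0,"z":0,"hand":85},
  {"rx":0,"ry":0,"rz":0,"x":0,"y":0,"z":0,"hand":85},
  {"rx":0,"ry":0,"rz":0,"x":0,"y":0,"z":0,"hand":85},
])

```text
time_s: 35.8
eef_pos: [432.1, -220.5, 178.0]
ee_rot: [-0.119, -0.697, -0.12, 0.697]
force: [-0.3, 0.3, -0.3]
grip_width: 0.993
```

```bash
python3 - <<'E'
from h import *
s,im=show('wrist','w21'); print(s['eef_pos'],s['time_s'],s['force'],s['grip_width']); C=cam('wrist',s)
print(arc(im,C,'green',(432.5,-221)))
go(200,-480,230)
E
```

```text
[ 432.08 -220.53  178.01] 35.8 [-0.27  0.3  -0.27] 0.9928625624209159
(array([ 433.95, -220.41]), np.float64(1.36), 240)
tool shift [-52.31 167.6  305.12] norm 352.0315140598389
```

View pics/w21.png

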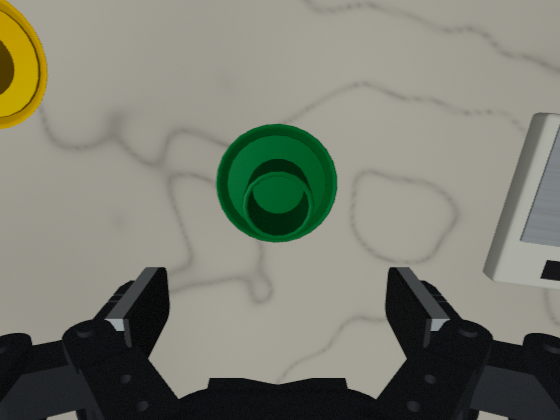

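Green on green. Retreat to the start area for a clear overall view.

jog_arm([
  {"rx":0,"ry":0,"rz":0,"x":-10,"y":24,"z":43,"hand":85},
  {"rx":0,"ry":0,"rz":0,"x":-10,"y":24,"z":43,"hand":85},
  {"rx":0,"ry":0,"rz":0,"x":-10,"y":24,"z":43,"hand":85},
  {"rx":0,"ry":0,"rz":0,"x":-10,"y":24,"z":43,"hand":85},
  {"rx":0,"ry":0,"rz":0,"x":-10,"y":24,"z":43,"hand":85},
])

```text
time_s: 36.48
eef_pos: [268.2, -406.2, 227.9]
ee_rot: [-0.118, -0.697, -0.12, 0.697]
force: [-0.2, -0.7, -0.1]
grip_width: 0.998
```

jog_arm([
  {"rx":0,"ry":0,"rz":0,"x":0,"y":24,"z":43,"hand":85},
  {"rx":0,"ry":0,"rz":0,"x":0,"y":23,"z":43,"hand":85},
  {"rx":0,"ry":0,"rz":0,"x":0,"y":0,"z":0,"hand":85},
  {"rx":0,"ry":0,"rz":0,"x":0,"y":0,"z":0,"hand":85},
  {"rx":0,"ry":0,"rz":0,"x":0,"y":0,"z":0,"hand":85},
])

```text
time_s: 37.1
eef_pos: [204.9, -477.6, 228.6]
ee_rot: [0.119, 0.697, 0.12, -0.697]
force: [0.3, 0.4, -0.3]
grip_width: 0.997
```

```bash
python3 - <<'E'
from h import *
s,im=show('top','t22'); print(s['eef_pos'],s['time_s'],s['force'],s['dq']); C=cam('top')
for c in H: print(c,arc(im,C,c,G['saucer'][c]))
z=im[130:300,170:480,::-1]; cv2.imwrite('pics/t22z.png',cv2.resize(z,(775,425),interpolation=cv2.INTER_CUBIC))
s,im=show('scene','s22')
z=im[100:280,100:440,::-1]; cv2.imwrite('pics/s22z.png',cv2.resize(z,(782,414),interpolation=cv2.INTER_CUBIC))
# expected cup outline (centred) drawn over top image
E
```

```text
[ 204.88 -477.59  228.62] 37.1 [ 0.34  0.37 -0.31] [ 0. -0. -0. -0.  0. -0.]
red (array([628.19,  99.94]), np.float64(0.46), 240)
yellow (array([448.37,  34.12]), np.float64(0.48), 240)
green (array([ 432.93, -222.47]), np.float64(2.19), 179)
blue (array([454.21, 255.98]), np.float64(1.78), 240)
```

View pics/t22z.png

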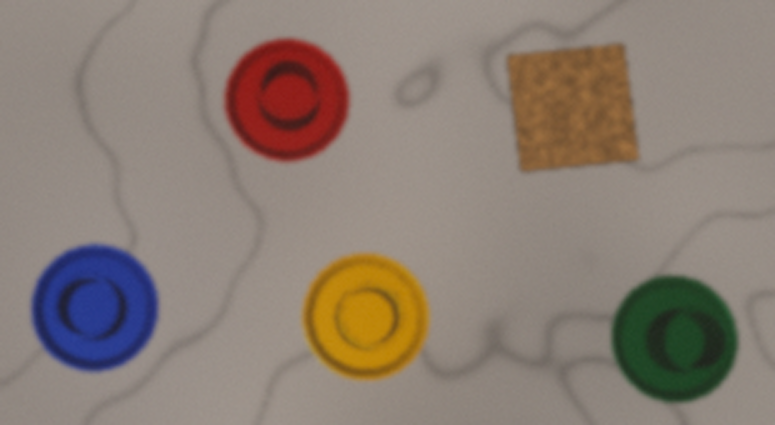

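View pics/s22z.png

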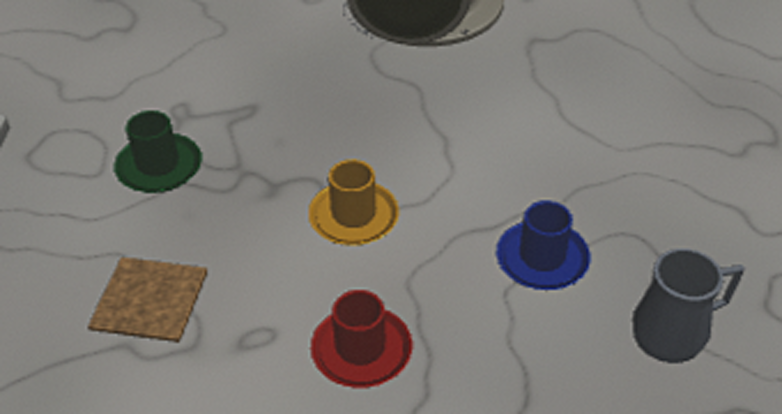

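```bash
python3 - <<'E'
from h import *
im=cv2.imread('pics/t22.png'); C=cam('top'); out=[]
for c,p in dict(red=(628.2,100),yellow=(448.4,34.2),green=(433,-221.5),blue=(454.3,256)).items():
    uv=proj([[*p,11]],C)[0]; o=np.round(uv).astype(int)-32; z=cv2.resize(im[o[1]:o[1]+64,o[0]:o[0]+64],(384,384),interpolation=cv2.INTER_CUBIC)
    z2=cv2.convertScaleAbs(z,alpha=1.6)
    for r,h,col in ((53,11,(255,255,255)),(22,67,(255,255,0)),(22,13,(255,0,255))):
        q=proj(np.c_[p[0]+r*np.cos(TH),p[1]+r*np.sin(TH),0*TH+h],C); q=((q-o+.5)*6)
        cv2.polylines(z2,[q.astype(int)],True,col,1)
    out.append(cv2.resize(z2,(290,290)))
cv2.imwrite('pics/t22o.png',np.vstack([np.hstack(out[:2]),np.hstack(out[2:])]))
E
```

```text
(no output)
```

View pics/t22o.png

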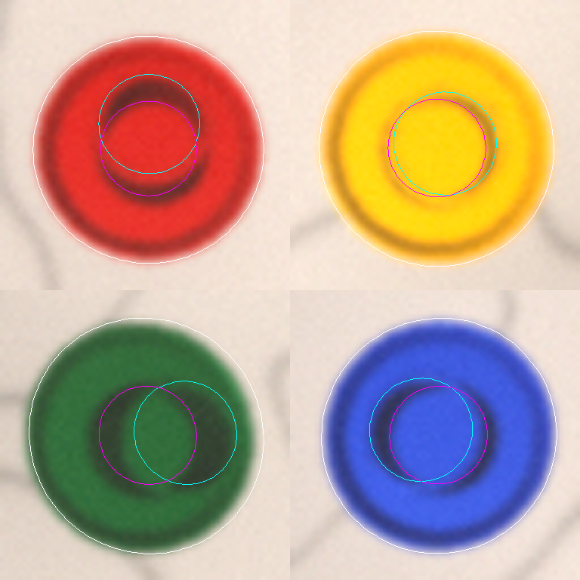

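```bash
python3 -c "
from rig import *; print(sense()['time_s']); print(finish_job())"
```

```text
37.2
the job is handed in; nothing more can be done
None
```

All four cups now stand upright on the saucers of their own colour, and I handed the job in at 37.2 s.

The green cup was parked on the cork mat first. Red, blue and yellow then went to their own saucers, and green came off the mat last. Each cup was held around the outside with 25 N and lowered in small steps until the wrist force showed contact. The highest upward reading while gripping or setting down was under 10 N. No cup was dropped or tipped, none touched the bare counter, and the pitcher was not touched.

**Final check:** The last top and scene pictures show all four cups upright, the mat empty, the pitcher where it started and the arm clear of everything. Outlines drawn for exactly centred cups match the red, yellow and blue cups to about 2 mm.

**Less certain:**
- **Camera disagreement:** The top and wrist cameras differed by about 2–3 mm in absolute position, so I used wrist readings for both grasping and placing to cancel that error.
- **Green saucer:** The green saucer's top-view fit was poor because its colour is dark (about 2 mm residual), and the drawn outline sits about 2.5 mm off the saucer. I judged that cup's centring mainly from the wrist pictures.
- **Red cup:** The red cup looks about 2 mm off centre.
- **Refused moves:** My first three moves were refused because the rows lacked some keys; nothing moved.

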